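Set the bean sprouter's nested watering dial and start it

ROBOT

A 6-joint arm with a two-finger parallel gripper is mounted at the origin on the work surface. World frame = base frame: x ahead of the robot, y to its left, z up, the work surface at z = 0. Lengths are in m, angles in rad, forces in N, time in s.
With the tool pointing down it reaches from about 0.35 to 0.875 m from the base axis. Payload 4.2 kg.
Tool frame: the origin (TCP) lies midway between the tips of the shut fingers; the grasp point (between the pads) lies 19 mm behind it (env.grip_point_offset is the distance from the TCP to the grasp point, in m); z points along the fingers, y is the direction in which the jaws open and shut (so a half turn about z gives the same grasp; the last joint's range is limited). The gripper opens to 87 mm and grips with 3 to 60 N. Pads are 19 mm wide; open, the fingers measure 117 mm over their backs; the gripper's body (75 mm by 190 mm) begins 51 mm behind the grasp point.
Start: joints at [1.549, 0.385, 0.008, 0, -1.194, -0.259], TCP at [0.173, 0.601, 0.223] pointing down, gripper open.
Joint ranges: [-3.14, 3.14], [-1.21, 2.06], [-1.07, 1.41], [-3.16, 2.05], [-2.99, -0.16], [-3.1, 3.1]. Speed limits (rad/s): [2.79, 2.79, 3.14, 3.14, 3.14, 3.14].

INTERFACE

Orientations are given as a rotation vector (axis times angle).
In Python, from cell import env gives the robot as it stands. The module is installed in compiled form; this text tells all that it offers.
- The arm moves only by the tool arm_command, never from a script. Its argument "plan" is a list of rows, each an object with "gripper": the finger opening in cm, from 0 to 8.7; "dp": the shift along the tool's x, y, z in cm, a list of three; "yaw": the turn about the tool's z in rad. In form: [{"gripper": gripper, "dp": [dx, dy, dz], "yaw": yaw}, ...]. A call has 1 to 10 rows; each row shifts and turns the pose as measured when the row begins, along the tool's axes as they then stand; what a row does not reach is not made up. A row lasts 1/12 s, in which the tool goes at most 41.7 mm and 7.16 degrees, less where a joint would pass 70% of its speed; a pose out of reach is approached as far as the arm can. A call is refused whole if a number of a shift passes 4.17 or a number of a turn 0.125, either way. A call with a gripper value outside its range is refused whole. The fingers move at their own pace and stop on an object; "force" is the grip in N (left out, the last holds). Time passes only in rows, so rows that do not move let the fingers close. It gives the time, the measured TCP pose, the force and the opening at its end, in the units of the state.
- env.sense(): the state, without advancing time (a new reading comes with each control period).
- env.read_camera(name): name is "scene" or "side" or "wrist"; returns a dict with "img" (400x640x3 uint8, red, green, blue), "vfov" (degrees; the focal length in pixels is half the picture's height over the tangent of half this angle, whatever the lens; pixels are square), "cx", "cy" (the principal point, pixels), "R" (3x3) and "t" (3): a world point X has camera coordinates R X + t. Camera axes: x right, y down, z forward; pixel columns grow to the right and rows downward; lengths in m; the calibration is good to about 2 mm. A picture is of the moment at which its call begins. There is no depth.
- env.sign_off(): hands the job in, once; it reports no verdict.
The state is a dict: "time": time; "qpos": joint angles; "joint_velocities": joint speeds; "tau": joint torques, N m; "tool_pos": TCP position; "ee_rot": TCP orientation; "contact_force": force on the tool from outside, world axes, zero at the start; "ft_torque": the same for the moment, N m; "finger_gap": finger opening in m.
Only numpy, scipy, OpenCV 4.12 (cv2) and the standard library are available. Lean on these libraries where they do the work, as an engineer would, in place of code of your own. Each camera call takes 0.05 s, during which the arm holds its last target.

TASK

Set the bean sprouter's watering time on its nested dial: turning only the small black inner knob, wind it back anticlockwise all the way to its stop, then turn it clockwise until its white pointer is in line with the red mark on the big silver outer ring; the ring itself must stay where it is set. Then push the green-topped start lever all the way up the sloping panel, away from you, and let go, with the jar, bottle and colander left standing undisturbed.

Things in the scene. Friction and masses are not known exactly. Their poses are not given: they have to be found in the camera images.
- panel: Sloping grey control panel, 200 mm up the slope x 350 mm across, facing the robot, fixed. Origin: on its face, on the dial's axis, 95 mm above the table. z points straight out of the face, 25 degrees from vertical, leaning to the robot's side; x points up the slope, y across it, to the left as one faces it. The face spans x -100 to 100, y -245 to 105 mm.
- sprouter: White machine that carries the panel, fixed; its place and yaw vary. Origin on the table below the dial. x away from the robot's side, y left, z up. A stack of white and green round tiers, 224 mm across, 186 mm tall, is centred at x 50, y 290 mm.
- inner_knob (a joint): Small inner knob on the panel's z axis: black bar grip 64 mm long, 16 thick, 16 to 62 mm above the face, on a black skirt of 38 mm radius (11 to 17 mm up). White pointer along one half. 0 rad: at its stop, pointer down the slope (panel -x, long tick); grows clockwise as one faces it (via panel +y) to 2.8. Friction 0.05 N m; stays where left. Starts 0.45 to 0.95.
- ring (a joint): Outer ring of the dial: silver disc of 65 mm radius, 10 mm thick on the panel face, toothed rim up to 15 mm above the face, one red mark 12 mm wide near the rim. Turns on the same axis, not linked to the inner knob, friction 0.08 N m. Same zero and direction as inner_knob: pointer and mark are in line when both read the same. Starts at 1.3 to 2.2 rad.
- pointer_tip (a point): Outer end of the inner knob's white pointer, 46 mm from the dial axis, 13 mm above the panel face; turns with the knob.
- ring_mark (a point): Inner end of the red mark of the outer ring, 46 mm from the dial axis, 13 mm above the panel face; turns with the ring.
- start_lever (a joint): Start lever right of the dial, pivot at panel x 0, y -170, z 16 mm on a grey block 50 x 45 x 16 mm. Steel stem of 6 mm radius, 70 mm long, with a green cross bar on top, 62 mm long along panel y, 18 mm thick. 0 rad (off): leans 0.1 rad downhill from panel z; swings uphill to 1.0 (on, leans 0.9 rad uphill from panel z). Friction 0.10 N m; stays where left. Starts at 0 to 0.12.
- lever_bar (a point): Centre of the lever's green cross bar, 70 mm from the lever's pivot; moves with the lever.
- bean_jar: Bystander: green glass jar with yellow lid, 76 mm across, 100 mm tall; origin at the centre of its underside. Stands at the front corner left or right of the panel.
- rinse_bottle: Bystander: white bottle with blue cap, 52 mm across, 120 mm tall; origin at the centre of its underside. Stands at the front corner left or right of the panel.
- colander: Bystander: red plastic bowl-shaped colander, 200 mm across at the rim, 65 mm high; origin at the centre of its underside. Stands to the right of the panel.

How it is judged:
By the outcome, as a careful person would: the job done as asked, in the order asked, and still so for the second after the job is handed in, with the robot touching nothing.
It also fails if it takes over 72 s, if anything falls off the work surface, if the arm or the gripper's body presses on something with over 40 N, if the wrist force passes 120 N, or if a joint passes its speed limit or range.

## Working session

There is one attempt and no reset: what is moved stays moved. The work goes in short steps, Python scripts to look and compute and a tool call to move; the robot and the scene stay as the last step left them, time stands still between calls to the robot, and variables do not carry over. Pictures are saved under pics/ and viewed, and the job is handed in when it is done.

Besides the shell and the picture viewer there is one more tool, called as name(argument=value, ...), one argument or row to a line, values as JSON. arm_command: Moves the arm, as the interface text tells. Its arguments: {"type":"object","properties":{"plan":{"type":"array","items":{"type":"object","properties":{"gripper":{"type":"number"},"dp":{"type":"array","items":{"type":"number"}},"yaw":{"type":"number"}}}},"force":{"type":"number"}},"required":["plan"]}

```bash
mkdir -p pics; ls; python3 - <<'E'
from cell import env
import cv2
s=env.sense()
for k,v in s.items(): print(k,v)
for n in ["scene","side","wrist"]:
    c=env.read_camera(n); cv2.imwrite(f"pics/{n}0.png",c["img"][:,:,::-1]); print(n,c["vfov"],c["cx"],c["cy"],c["R"],c["t"])
E
```

```text
pics
time 0.0
qpos [ 1.54861223e+00  3.85542768e-01  6.63252714e-03 -5.00260163e-04
 -1.19400035e+00 -2.58595494e-01]
joint_velocities [-0.00041411  0.00056267 -0.00109596  0.00214407 -0.00070265 -0.00094438]
tau [-6.95388881e-04 -3.90670896e+01  1.87398702e+01  4.21993509e+00
  1.07351015e-02 -2.10726162e-04]
tool_pos [0.17300827 0.5999509  0.22147036]
ee_rot [ 3.10851046e+00 -4.39585579e-01 -3.33393068e-04]
contact_force [-0.01749909  0.75612332 -0.34155874]
ft_torque [ 0.05106836 -0.01294325 -0.00019405]
finger_gap 0.08707332451102771
scene 44.47233688386139 315.93455907214064 202.19191565316777 [[-0.12367846  0.99229639 -0.00717743]
 [ 0.6470757   0.07516275 -0.75871181]
 [-0.75232751 -0.09848065 -0.65138689]] [ 0.06801691 -0.26586348  1.82835601]
side 47.37588800002832 317.98006581773643 196.81818640925792 [[ 0.86841426 -0.49557635 -0.01614762]
 [-0.32625951 -0.54658551 -0.77123214]
 [ 0.37337835  0.6750173  -0.63634915]] [-0.4928224   0.28179276  1.17888134]
wrist 68.00107770602676 319.3241706153751 200.3685336727703 [[-2.77189294e-01 -9.60814948e-01  8.54963967e-04]
 [-9.28303745e-01  2.68039314e-01  2.57695718e-01]
 [-2.47827062e-01  7.06368277e-02 -9.66225743e-01]] [ 0.6236707  -0.03073696  0.38923632]
```

View pics/scene0.png

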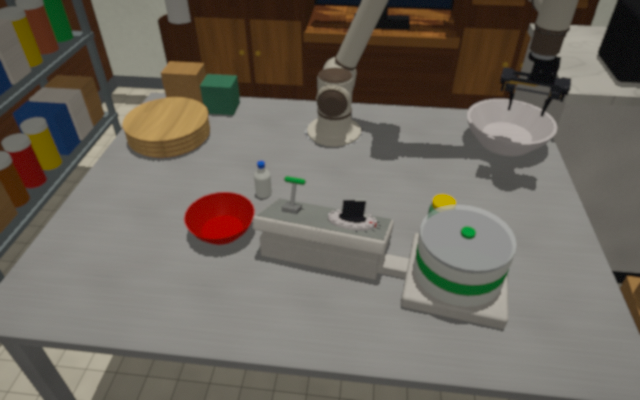

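View pics/side0.png

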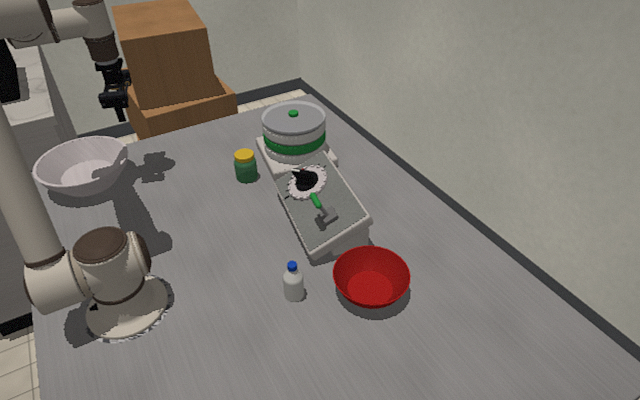

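View pics/wrist0.png

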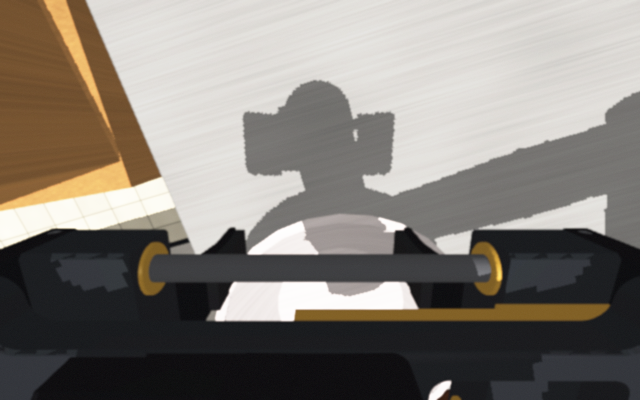

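```bash
cat > h.py <<'E'
import numpy as np, cv2
from scipy.optimize import least_squares
from scipy.spatial.transform import Rotation as Ro
from cell import env
A=np.radians(25)
B=np.array([[np.cos(A),0,-np.sin(A)],[0,1,0],[np.sin(A),0,np.cos(A)]])  # panel->sprouter
def p2w(P,q):
    X,Y,w=q; c,s=np.cos(w),np.sin(w)
    Rz=np.array([[c,-s,0],[s,c,0],[0,0,1]])
    return (np.atleast_2d(P)@B.T+[0,0,.095])@Rz.T+[X,Y,0]
def foc(c): return c["img"].shape[0]/2/np.tan(np.radians(c["vfov"])/2)
def proj(c,W):
    C=np.atleast_2d(W)@np.array(c["R"]).T+c["t"]
    return C[:,:2]/C[:,2:]*foc(c)+[c["cx"],c["cy"]]
def crop(c,n,x0,y0,x1,y1,k):
    cv2.imwrite(n,cv2.resize(c["img"][y0:y1,x0:x1,::-1],None,fx=k,fy=k,interpolation=cv2.INTER_CUBIC))
def dirp(th,r,z): # knob angle -> panel point
    return np.array([-r*np.cos(th),r*np.sin(th),z])
E
python3 - <<'E'
from h import *
c=env.read_camera("side"); crop(c,"pics/s1.png",230,90,430,240,4)
E
```

```text
(no output)
```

View pics/s1.png

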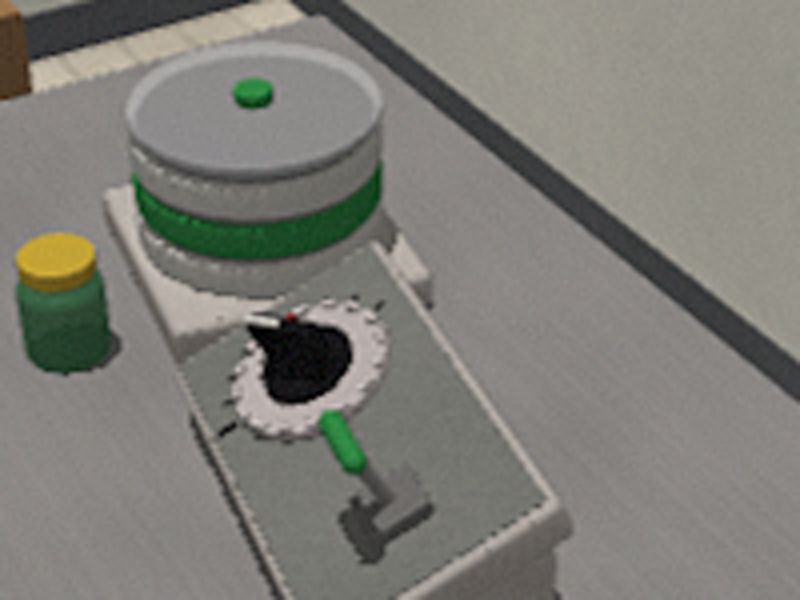

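```bash
python3 - <<'E'
from h import *
c=env.read_camera("side")
P=np.array([[.1,-.245,0],[.1,.105,0],[0,0,.01]]);uv=np.array([[553,500],[375,245],[310,368]])/4+[230,90]
f=lambda q:(proj(c,p2w(P,q))-uv).ravel()
r=least_squares(f,[.6,0,0]);print(r.x,r.fun)
np.save("q.npy",r.x)
def gnd(u,v,z):
    R=np.array(c["R"]);d=R.T@np.array([(u-c["cx"])/foc(c),(v-c["cy"])/foc(c),1]);o=-R.T@c["t"];return o+d*(z-o[2])/d[2]
print("jarlid",gnd(230+57/4,90+255/4,.1),"bottlecap",gnd(292,265,.12),"col",gnd(371,268,.065),"tier",gnd(293,117,.186))
c=env.read_camera("scene")
print(proj(c,p2w(P,r.x)))
E
```

```text
[ 0.59178391  0.10093103 -0.17422751] [ 0.67422821  1.50976157 -0.0054774  -2.2712435  -0.77633357 -0.07145051]
jarlid [0.4839424 0.3504692 0.1      ] bottlecap [ 0.38736141 -0.19097304  0.12      ] col [ 0.57902919 -0.25863385  0.065     ] tier [0.67164399 0.34735602 0.186     ]
[[251.87472537 214.27639416]
 [384.63779811 241.77519043]
 [351.62972403 218.29072516]]
```

```bash
python3 - <<'E'
from h import *
s=env.sense();T=Ro.from_rotvec(s["ee_rot"]).as_matrix();print("tool axes cols\n",T.round(3))
c=env.read_camera("wrist");R=np.array(c["R"]);o=-R.T@c["t"]
print("cam in tool",(T.T@(o-s["tool_pos"])).round(4));print("cam axes in tool (rows x,y,z)\n",(R@T).round(3))
E
```

```text
tool axes cols
 [[ 0.961 -0.277 -0.   ]
 [-0.277 -0.961 -0.001]
 [ 0.     0.001 -1.   ]]
cam in tool [ 0.0707  0.0008 -0.1619]
cam axes in tool (rows x,y,z)
 [[ 0.     1.     0.001]
 [-0.966  0.    -0.258]
 [-0.258 -0.001  0.966]]
```

arm_command(
  plan=[
    {"gripper": 0,"dp": [1.5,2.2,-1.2],"yaw": 0},
    {"gripper": 0,"dp": [2.4,2.2,-1.2],"yaw": 0},
    {"gripper": 0,"dp": [2.4,2.2,-1.2],"yaw": 0},
    {"gripper": 0,"dp": [2.4,2.2,-1.2],"yaw": 0},
    {"gripper": 0,"dp": [2.4,2.2,-1.2],"yaw": 0},
    {"gripper": 0,"dp": [2.4,2.2,0],"yaw": 0},
    {"gripper": 0,"dp": [2.4,2.2,0],"yaw": 0},
    {"gripper": 0,"dp": [2.4,2.2,0],"yaw": 0},
    {"gripper": 0,"dp": [2.4,2.2,0],"yaw": 0},
    {"gripper": 0,"dp": [2.4,2.2,0],"yaw": 0},
  ],
)

```text
time: 1.18
tool_pos: [0.3375, 0.3182, 0.2841]
ee_rot: [3.113, -0.423, 0.004]
contact_force: [0.3, -0.3, -0.2]
finger_gap: 0.0279
```

arm_command(
  plan=[
    {"gripper": 0,"dp": [2.5,1.5,0],"yaw": -0.01},
    {"gripper": 0,"dp": [2.5,1.5,0],"yaw": -0.01},
    {"gripper": 0,"dp": [2.5,1.5,0],"yaw": -0.01},
    {"gripper": 0,"dp": [2.5,1.5,0],"yaw": -0.01},
    {"gripper": 0,"dp": [2.5,1.5,0],"yaw": -0.02},
    {"gripper": 0,"dp": [2.5,1.5,0],"yaw": -0.02},
    {"gripper": 0,"dp": [2.5,1.5,0],"yaw": -0.02},
    {"gripper": 0,"dp": [2.5,1.5,0],"yaw": -0.02},
    {"gripper": 0,"dp": [2.5,1.5,0],"yaw": 0},
    {"gripper": 0,"dp": [0,0,0],"yaw": 0},
  ],
)

```text
time: 2.02
tool_pos: [0.5366, 0.1221, 0.2874]
ee_rot: [-3.128, 0.231, -0.01]
contact_force: [0.6, 0.5, -0.9]
finger_gap: 0.0004
```

```bash
python3 - <<'E'
from h import *
c=env.read_camera("wrist"); cv2.imwrite("pics/w1.png",c["img"][:,:,::-1])
E
```

```text
(no output)
```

View pics/w1.png

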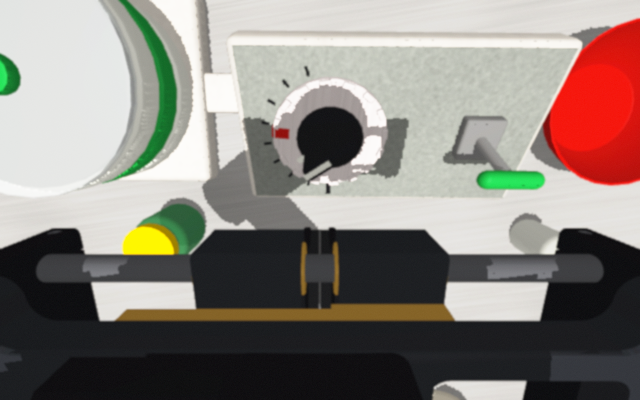

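```bash
python3 - <<'E'
from h import *
c=env.read_camera("wrist"); crop(c,"pics/w2.png",220,25,420,205,4)
print(env.sense()["tool_pos"],env.sense()["ee_rot"])
im=c["img"][25:205,220:420].astype(float)/255; im=im**.45
cv2.imwrite("pics/w3.png",cv2.resize((im[:,:,::-1]*255).astype('uint8'),None,fx=4,fy=4,interpolation=2)[200:720,150:750])
E
```

```text
[0.5342573  0.1238868  0.28755798] [-3.1278525   0.22860508 -0.00853728]
```

View pics/w2.png

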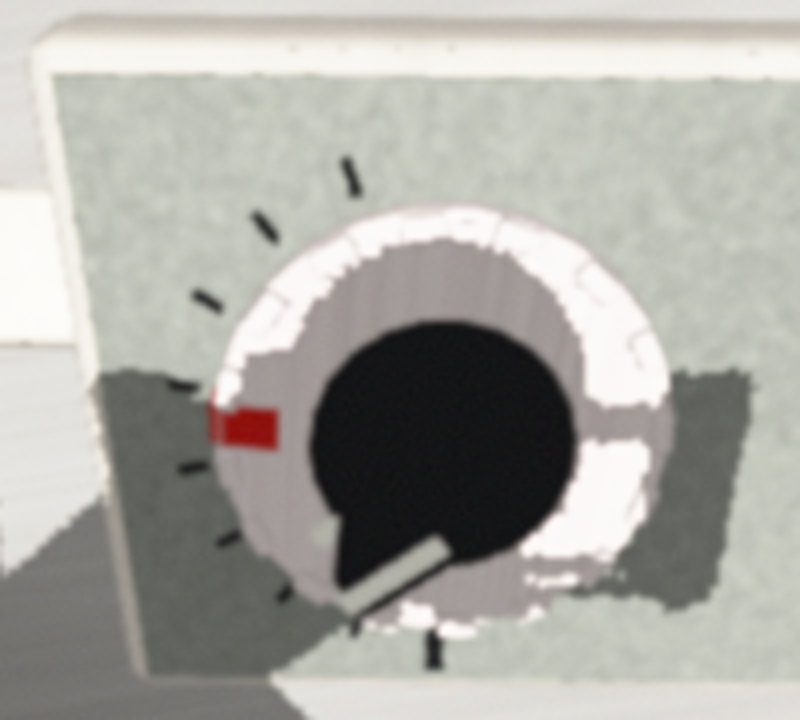

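View pics/w3.png

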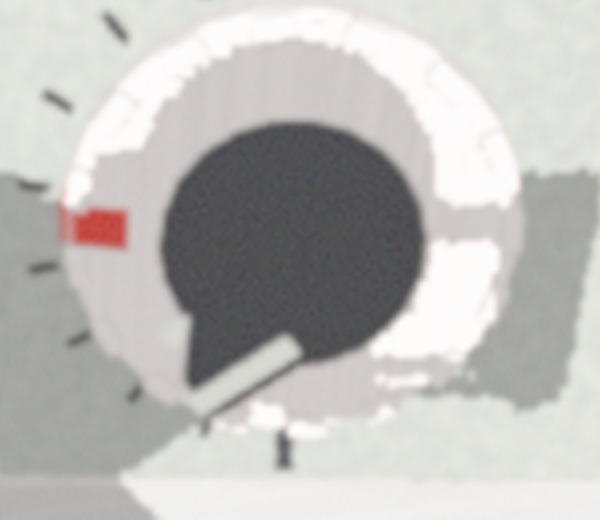

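```bash
cat > fit.py <<'E'
from h import *
E
python3 - <<'E'
from h import *
c=env.read_camera("wrist")
k=lambda u,v:[220+u/4,25+v/4]
P=np.array([[.1,.105,0],[-.1,.105,0],[0,0,.017],[.1,-.245,0],[-.1,-.245,0]])
uv=np.array([k(52,73),k(145,675),k(443,441),[577,48],[503,197]])
f=lambda q:(proj(c,p2w(P,q))-uv).ravel()
r=least_squares(f,np.load("q.npy"));print(r.x,r.fun.round(2));q=r.x
r2=least_squares(lambda z:(proj(c,p2w(P[:3],z))-uv[:3]).ravel(),q);print(r2.x,r2.fun.round(2))
r3=least_squares(lambda z:(proj(c,p2w(P,z[:3])+[0,0,z[3]])-uv).ravel(),np.r_[q,0]);print(r3.x,r3.fun.round(2))
np.save("q.npy",q)
for nm,pt,rr,z in [("mark",k(277,430),.046,.013),("tip",k(318,535),.046,.013),("topptr out",k(350,605),.032,.062),("topptr in",k(440,548),None,0)]:
    if rr is None: continue
    th=np.linspace(0,2.8,2801); u=proj(c,p2w(np.array([dirp(t,rr,z) for t in th]),q)); d=np.linalg.norm(u-pt,axis=1); print(nm,th[d.argmin()],d.min())
T=Ro.from_rotvec(env.sense()["ee_rot"]).as_matrix();print("tool heading",np.arctan2(T[1,0],T[0,0]),T[:,2])
cc=env.read_camera("side")
print(proj(cc,p2w(P,q)))
E
```

```text
[ 0.58795917  0.10473454 -0.16210775] [-9.96 -5.26 -5.01  5.82 -1.1   6.98 13.3  -4.1   1.23  7.  ]
[ 0.5892313   0.09798748 -0.15143269] [-4.29 -6.58  0.32  5.05  4.76  4.96]
[ 0.58987128  0.1002766  -0.15927196 -0.02061501] [ 0.13 -2.11  1.18  0.78  1.94  3.72  0.1  -2.38 -3.86  1.08]
mark 1.7690000000000001 0.23693907574482945
tip 0.9420000000000001 2.4236839838155024
topptr out 0.9490000000000001 3.56812161917543
tool heading -0.14449592641130807 [ 0.00612634  0.00530896 -0.99996714]
[[321.65251443 148.66470214]
 [270.02984539 181.82884052]
 [304.0625832  180.25681763]
 [367.77416348 215.66179688]
 [305.26373446 255.29264659]]
```

```bash
cat >> h.py <<'E'
def projd(c,W,k1=0.,k2=0.):
    C=np.atleast_2d(W)@np.array(c["R"]).T+c["t"]
    n=C[:,:2]/C[:,2:]; r2=(n**2).sum(1,keepdims=True)
    return n*(1+k1*r2+k2*r2**2)*foc(c)+[c["cx"],c["cy"]]
E
python3 - <<'E'
from h import *
c=env.read_camera("wrist"); s=env.read_camera("side")
k=lambda u,v:[220+u/4,25+v/4]
P=np.array([[.1,.105,0],[-.1,.105,0],[0,0,.017],[.1,-.245,0],[-.1,-.245,0],[0,.065,.01],[0,-.065,.01],[-.088,0,0]])
uv=np.array([k(52,73),k(145,675),k(443,441),[577,48],[503,197],k(210,430),k(672,430),k(433,670)])
Ps=np.array([[.1,-.245,0],[.1,.105,0],[0,0,.01]]);us=np.array([[553,500],[375,245],[310,368]])/4+[230,90]
m=np.arange(7)
for name,f,x0 in [
 ("k1",lambda z:np.r_[(projd(c,p2w(P[m],z[:3]),z[3])-uv[m]).ravel()],np.r_[np.load("q.npy"),0]),
 ("k1+side",lambda z:np.r_[(projd(c,p2w(P[m],z[:3]),z[3])-uv[m]).ravel(),(projd(s,p2w(Ps,z[:3]),z[4])-us).ravel()],np.r_[np.load("q.npy"),0,0]),
 ("k1,z",lambda z:np.r_[(projd(c,p2w(P[m],z[:3])+[0,0,z[4]],z[3])-uv[m]).ravel()],np.r_[np.load("q.npy"),0,0]),
 ]:
    r=least_squares(f,x0);print(name,r.x.round(4),r.fun.round(1))
    print(" tick78-90",projd(c,p2w(np.array([[-.07,0,0],[-.08,0,0],[-.09,0,0]]),r.x[:3]),r.x[3])-[220,25])
E
```

```text
k1 [ 0.5924  0.1013 -0.1495 -0.064 ] [-4.4 -6.1 -1.4  2.5  2.5  1.9 -2.6 -1.1  0.7  1.3  3.9  1.5  1.8  2.4]
 tick78-90 [[111.21829254 154.08075411]
 [111.00952968 160.17559853]
 [110.80671055 166.08005449]]
k1+side [ 0.5925  0.1012 -0.15   -0.0643 -3.4029] [-4.3 -6.3 -1.3  2.4  2.6  1.8 -2.6 -1.   0.7  1.3  4.   1.4  1.8  2.3
 -0.2 -0.6 -1.  -0.7 -0.5 -0.1]
 tick78-90 [[111.2731785  154.00241184]
 [111.06033182 160.09883596]
 [110.85355103 166.00483356]]
k1,z [ 0.5916  0.1016 -0.1537 -0.035  -0.0106] [-2.2 -4.7 -0.3  1.   1.9  2.2 -1.9 -2.2 -2.1  0.7  4.9  1.5 -0.3  2.8]
 tick78-90 [[110.82667961 154.71273285]
 [110.59500949 160.79624896]
 [110.37031442 166.68868628]]
```

```bash
cat >> h.py <<'E'
def back(c,u,v,z):
    R=np.array(c["R"]);d=R.T@np.array([(u-c["cx"])/foc(c),(v-c["cy"])/foc(c),1]);o=-R.T@c["t"];return o+d*(z-o[2])/d[2]
def tool(): 
    s=env.sense();return np.array(s["tool_pos"]),Ro.from_rotvec(s["ee_rot"]).as_matrix()
def inpanel(X,q):
    X0,Y0,w=q;c,s=np.cos(w),np.sin(w)
    v=np.array(X)-[X0,Y0,.095]; v=np.array([c*v[0]+s*v[1],-s*v[0]+c*v[1],v[2]]); return B.T@v
def go(pan,q,w=None):
    "tool-frame shift in cm to bring TCP to panel pt; yaw needed to heading w"
    p,T=tool(); d=p2w(pan,q)[0]-p
    print("dp cm",(T.T@d*100).round(2),"yaw",None if w is None else round(np.arctan2(T[1,0],T[0,0])-w,3))
def ang(c,pt,q,r,z):
    th=np.linspace(-.2,2.9,3101); u=proj(c,p2w(np.array([dirp(t,r,z) for t in th]),q)); d=np.linalg.norm(u-pt,axis=1); return th[d.argmin()],d.min()
E
python3 - <<'E'
from h import *
c=env.read_camera("wrist")
k=lambda u,v:[220+u/4,25+v/4]
w=-.155
ctr=back(c,*k(443,441),.095+.017*np.cos(A)); print(ctr)
# axis offset at z=.017: horizontal -sin25*.017 along heading
off=-.017*np.sin(A); q=np.array([ctr[0]-off*np.cos(w),ctr[1]-off*np.sin(w),w]); print(q); np.save("q.npy",q)
for nm,pt,rr,z in [("mark",k(277,430),.046,.013),("tip",k(318,535),.046,.013),("topptr out",k(350,605),.032,.062)]: print(nm,ang(c,pt,q,rr,z))
print("tcp panel",inpanel(tool()[0],q))
go([.0,-.05,.05],q,w)
# draw overlay
im=c["img"][:,:,::-1].copy()
for P in ([[.1,.105,0],[-.1,.105,0],[-.1,-.245,0],[.1,-.245,0]],[dirp(t,.065,.01) for t in np.linspace(0,6.28,40)],[dirp(t,.032,.062) for t in np.linspace(0,6.28,40)],[[-.075,0,0],[-.09,0,0]]):
    cv2.polylines(im,[proj(c,p2w(np.array(P),q)).round().astype(int)],True,(255,0,255),1)
cv2.imwrite("pics/ov1.png",im)
E
```

```text
[0.5875114  0.1055119  0.11040723]
[ 0.59460978  0.10440275 -0.155     ]
mark (np.float64(1.586), np.float64(0.7923920110635071))
tip (np.float64(0.835), np.float64(2.749549246210717))
topptr out (np.float64(0.794), np.float64(2.4945511027112697))
tcp panel [0.02385854 0.0114134  0.20231046]
dp cm [ 4.1  6.3 14.8] yaw 0.013
```

View pics/ov1.png

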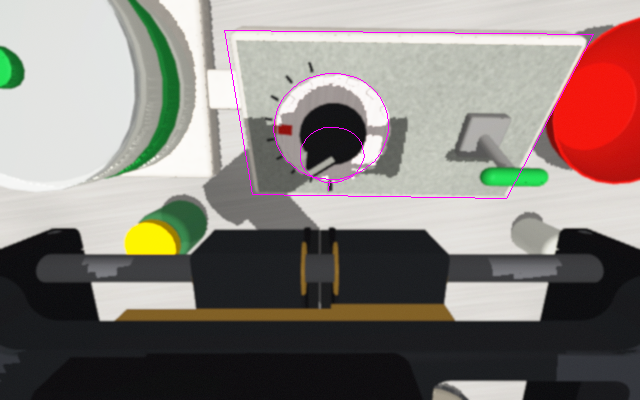

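```bash
cat >> h.py <<'E'
import pickle
def snap(name,n,x0=220,y0=25,x1=420,y1=205,k=4):
    c=env.read_camera(name); pickle.dump(c,open(f"pics/{n}.pkl","wb")); crop(c,f"pics/{n}.png",x0,y0,x1,y1,k); return c
def load(n): return pickle.load(open(f"pics/{n}.pkl","rb"))
E
python3 - <<'E'
from h import *
p0=tool()[0]; snap("wrist","a1"); print(p0,tool()[0])
E
```

```text
[0.53326065 0.12554065 0.2884386 ] [0.53331244 0.12552612 0.28848063]
```

View pics/a1.png

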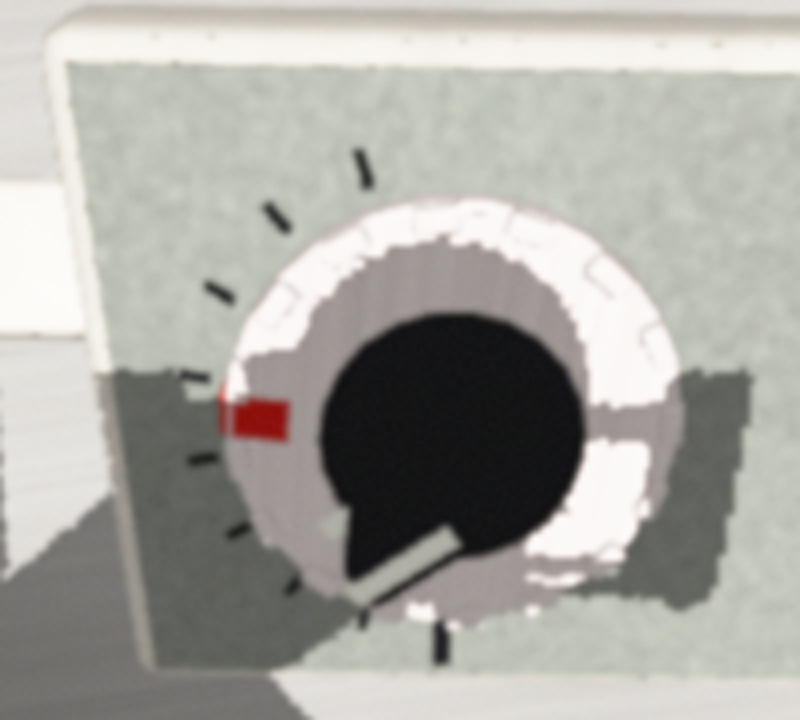

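```bash
python3 - <<'E'
from h import *
c=load("a1")
k=lambda u,v:[220+u/4,25+v/4]
P=np.array([[0,0,.017],[.1,.105,0],[-.1,.105,0]]);uv=np.array([k(453,434),k(42,20),k(147,672)])
w=-.155
for it in range(3):
  ctr=back(c,*k(453,434),.095+.017*np.cos(A)); off=-.017*np.sin(A); q=np.array([ctr[0]-off*np.cos(w),ctr[1]-off*np.sin(w),w])
  r=least_squares(lambda z:(proj(c,p2w(P,z))-uv).ravel(),q); print(r.x,r.fun); 
  # yaw from tick
  tk=proj(c,p2w([[-.08,0,0]],q)); print(q,tk-[220,25]); break
np.save("q.npy",q)
for nm,pt,rr,z in [("mark",k(289,421),.046,.013),("tip",k(323,525),.046,.013),("topptr out",k(357,590),.032,.062)]: print(nm,ang(c,pt,q,rr,z))
print("tcp panel",inpanel(tool()[0],q)); go([.0,-.05,.05],q,w)
im=c["img"][:,:,::-1].copy()
for Pq in ([[.1,.105,0],[-.1,.105,0],[-.1,-.245,0],[.1,-.245,0]],[dirp(t,.065,.01) for t in np.linspace(0,6.28,40)],[dirp(t,.032,.062) for t in np.linspace(0,6.28,40)],[[-.075,0,0],[-.09,0,0]]):
    cv2.polylines(im,[proj(c,p2w(np.array(Pq),q)).round().astype(int)],True,(255,0,255),1)
cv2.imwrite("pics/ov2.png",cv2.resize(im[0:210,200:600],None,fx=2,fy=2))
E
```

```text
[ 0.59470799  0.09915563 -0.15473611] [ 2.21548975  1.02726463 -1.34779065 -1.13804403 -0.78680349  0.79330842]
[ 0.5961722   0.10146605 -0.155     ] [[110.63421135 157.3603366 ]]
mark (np.float64(1.599), np.float64(0.20625117737700496))
tip (np.float64(0.8700000000000001), np.float64(2.8524596996248697))
topptr out (np.float64(0.8580000000000001), np.float64(1.651717209407998))
tcp panel [0.02211476 0.01406732 0.20316998]
dp cm [ 4.29  6.56 14.8 ] yaw 0.013
```

View pics/ov2.png

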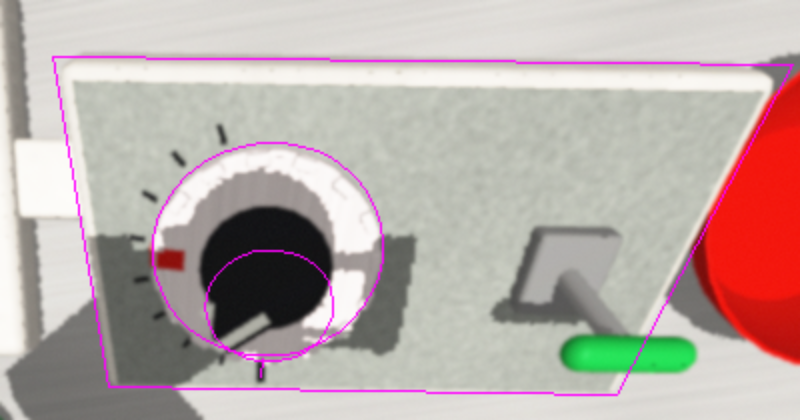

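```bash
python3 - <<'E'
from h import *
q=np.load("q.npy"); go([.012,-.058,.032],q,-.155)
E
```

```text
dp cm [ 6.12  7.4  15.93] yaw 0.013
```

arm_command(
  plan=[
    {"gripper": 0,"dp": [2.0,2.5,0],"yaw": 0.01},
    {"gripper": 0,"dp": [2.0,2.5,0],"yaw": 0},
    {"gripper": 0,"dp": [2.0,2.4,0],"yaw": 0},
    {"gripper": 0,"dp": [0.2,0.2,2.5],"yaw": 0},
    {"gripper": 0,"dp": [0,0,2.5],"yaw": 0},
    {"gripper": 0,"dp": [0,0,2.5],"yaw": 0},
    {"gripper": 0,"dp": [0,0,0],"yaw": 0},
  ],
)

```text
time: 3.0
tool_pos: [0.5861, 0.0442, 0.2155]
ee_rot: [-3.123, 0.22, -0.026]
contact_force: [-1.1, -0.2, -0.7]
finger_gap: 0.0006
```

```bash
python3 - <<'E'
from h import *
q=np.load("q.npy"); env.read_camera("wrist");c=snap("wrist","a2",160,0,560,300,2);go([.012,-.058,.032],q,-.155);print(inpanel(tool()[0],q))
E
```

```text
dp cm [-0.67  0.19  9.16] yaw 0.016
[ 0.05480915 -0.05723971  0.11333198]
```

View pics/a2.png

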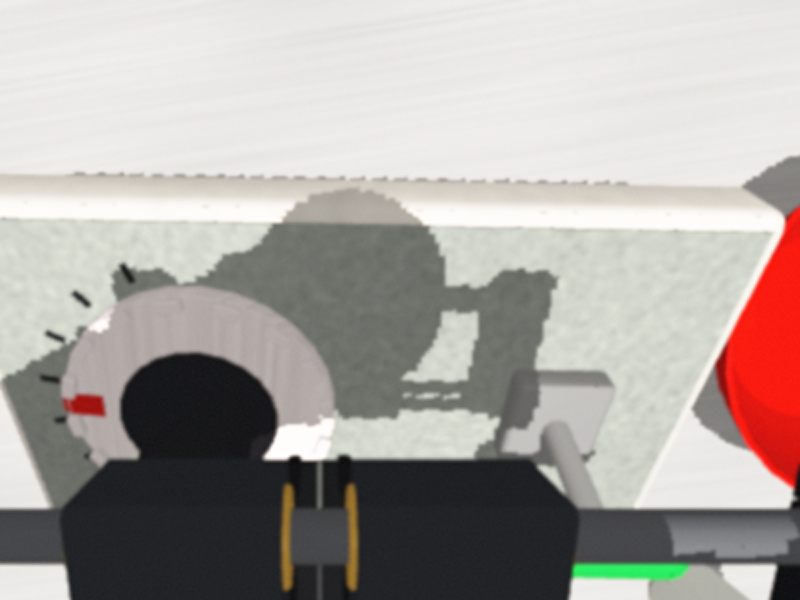

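arm_command(
  plan=[
    {"gripper": 0,"dp": [-0.3,0.1,2.2],"yaw": 0.01},
    {"gripper": 0,"dp": [-0.3,0.1,2.2],"yaw": 0},
    {"gripper": 0,"dp": [0,0,2.0],"yaw": 0},
    {"gripper": 0,"dp": [0,0,1.5],"yaw": 0},
    {"gripper": 0,"dp": [0,0,0],"yaw": 0},
  ],
)

```text
time: 3.52
tool_pos: [0.593, 0.0488, 0.1535]
ee_rot: [-3.115, 0.221, -0.079]
contact_force: [-0.6, 0.0, -0.3]
finger_gap: 0.0004
```

```bash
python3 - <<'E'
from h import *
q=np.load("q.npy");c=snap("side","a3",260,130,360,205,8);go([.012,-.058,.032],q,-.155);print(inpanel(tool()[0],q),env.sense()["contact_force"])
E
```

```text
dp cm [-1.02  0.63  2.58] yaw 0.013
[ 0.03113416 -0.05213805  0.05221943] [ 0.48942478 -0.50283754  0.46040512]
```

View pics/a3.png

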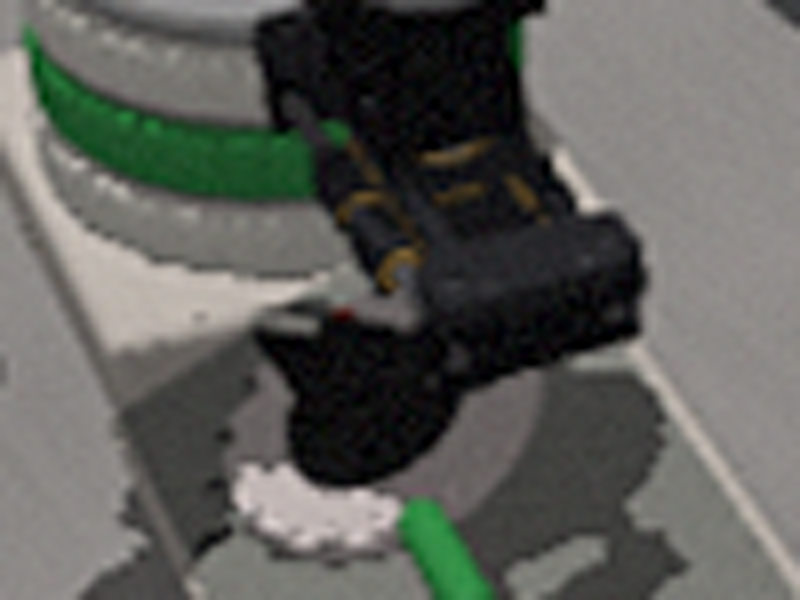

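arm_command(
  plan=[
    {"gripper": 0,"dp": [-0.5,0.5,0],"yaw": 0.01},
    {"gripper": 0,"dp": [-0.5,0.2,0.9],"yaw": 0},
    {"gripper": 0,"dp": [0,0,0.9],"yaw": 0},
    {"gripper": 0,"dp": [0,0,0.5],"yaw": 0},
    {"gripper": 0,"dp": [0,0,0],"yaw": 0},
    {"gripper": 0,"dp": [0,0,0],"yaw": 0},
  ],
)

```text
time: 4.07
tool_pos: [0.5878, 0.0452, 0.1383]
ee_rot: [-3.108, 0.233, -0.106]
contact_force: [0.1, -0.1, 0.2]
finger_gap: 0.0007
```

```bash
python3 - <<'E'
from h import *
q=np.load("q.npy");go([.012,-.058,.032],q,-.155);print(inpanel(tool()[0],q),env.sense()["contact_force"])
c=snap("side","a4",260,130,360,205,8)
E
```

```text
dp cm [-0.37  0.13  0.9 ] yaw 0.004
[ 0.01871418 -0.05691525  0.039061  ] [ 0.10690512 -0.06229985  0.2006287 ]
```

View pics/a4.png

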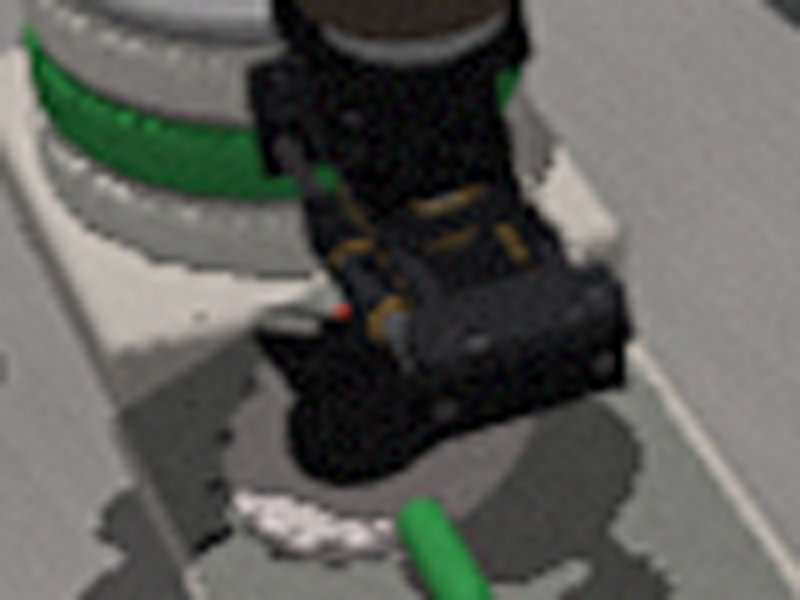

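```bash
python3 - <<'E'
from h import *
p,T=tool();print(T.round(3),np.round(env.sense()["qpos"],3))
E
```

```text
[[ 0.987 -0.148  0.069]
 [-0.15  -0.989  0.018]
 [ 0.066 -0.028 -0.997]] [ 0.355  0.364 -0.257  0.009 -0.878  1.06 ]
```

arm_command(
  plan=[
    {"gripper": 0,"dp": [-0.3,0,0.6],"yaw": 0},
    {"gripper": 0,"dp": [0,-0.5,0],"yaw": 0},
    {"gripper": 0,"dp": [0,-0.5,0],"yaw": 0},
    {"gripper": 0,"dp": [0,-0.5,0],"yaw": 0},
    {"gripper": 0,"dp": [0,-0.5,0],"yaw": 0},
    {"gripper": 0,"dp": [0,0,0],"yaw": 0},
  ],
)

```text
time: 4.62
tool_pos: [0.5886, 0.0649, 0.1325]
ee_rot: [-3.113, 0.232, -0.104]
contact_force: [0.7, -4.2, -0.6]
finger_gap: 0.0006
```

```bash
python3 - <<'E'
from h import *
q=np.load("q.npy");print(inpanel(tool()[0],q),env.sense()["contact_force"],tool()[1][:,2])
c=snap("side","a5",260,130,360,205,8)
E
```

```text
[ 0.01415546 -0.03730698  0.03473694] [ 0.69101024 -4.20984151 -0.63252889] [ 0.06782238  0.01275339 -0.9976159 ]
```

View pics/a5.png

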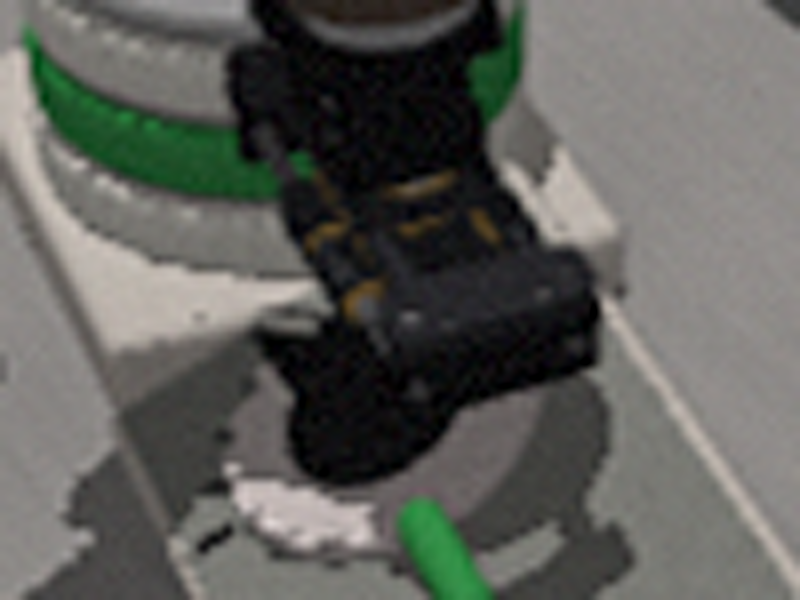

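arm_command(
  plan=[
    {"gripper": 0,"dp": [0,-0.4,0],"yaw": 0},
    {"gripper": 0,"dp": [0,-0.4,0],"yaw": 0},
    {"gripper": 0,"dp": [0,-0.3,0],"yaw": 0},
    {"gripper": 0,"dp": [0,0,0],"yaw": 0},
  ],
)

```text
time: 5.0
tool_pos: [0.5909, 0.0647, 0.1336]
ee_rot: [3.128, -0.231, 0.1]
contact_force: [-0.1, -0.1, -0.8]
finger_gap: 0.0004
```

```bash
python3 - <<'E'
from h import *
q=np.load("q.npy");print(inpanel(tool()[0],q),env.sense()["contact_force"],tool()[1][:,2])
c=snap("side","a6",260,130,360,205,8)
E
```

```text
[ 0.01670628 -0.03710497  0.03478904] [-0.14723447 -0.08455238 -0.80444097] [ 0.06315844 -0.0080141  -0.99797134]
```

View pics/a6.png

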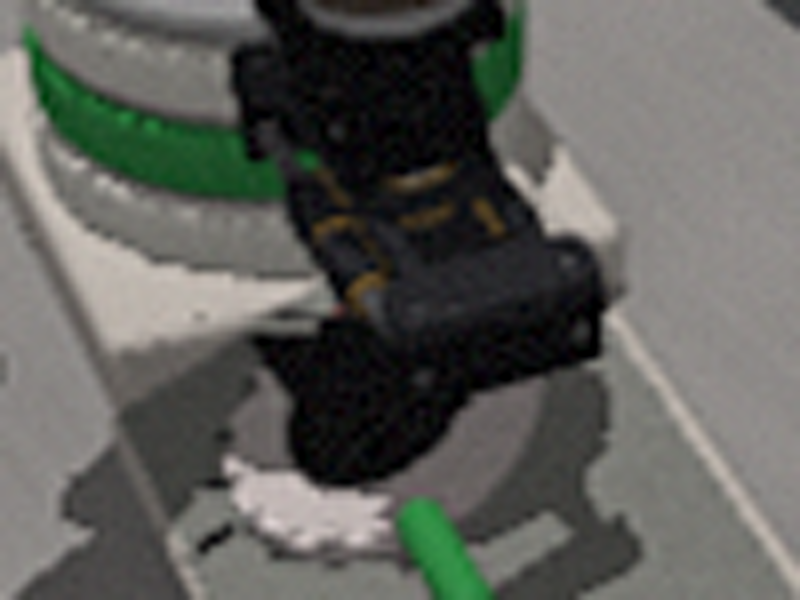

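arm_command(
  plan=[
    {"gripper": 0,"dp": [0.3,-0.8,0],"yaw": 0},
    {"gripper": 0,"dp": [0.3,-0.8,0],"yaw": 0},
    {"gripper": 0,"dp": [0,-0.8,0],"yaw": 0},
  ],
)

```text
time: 5.3
tool_pos: [0.605, 0.0794, 0.1398]
ee_rot: [3.114, -0.227, 0.112]
contact_force: [3.0, -5.1, 0.0]
finger_gap: 0.0004
```

```bash
python3 - <<'E'
from h import *
q=np.load("q.npy");print(inpanel(tool()[0],q),env.sense()["contact_force"],tool()[1].round(3))
c=snap("side","a7",260,130,360,205,8)
E
```

```text
[ 0.02990978 -0.02040057  0.03552388] [ 2.98338293 -5.09130876  0.0237787 ] [[ 0.987 -0.145  0.071]
 [-0.144 -0.989 -0.022]
 [ 0.073  0.012 -0.997]]
```

View pics/a7.png

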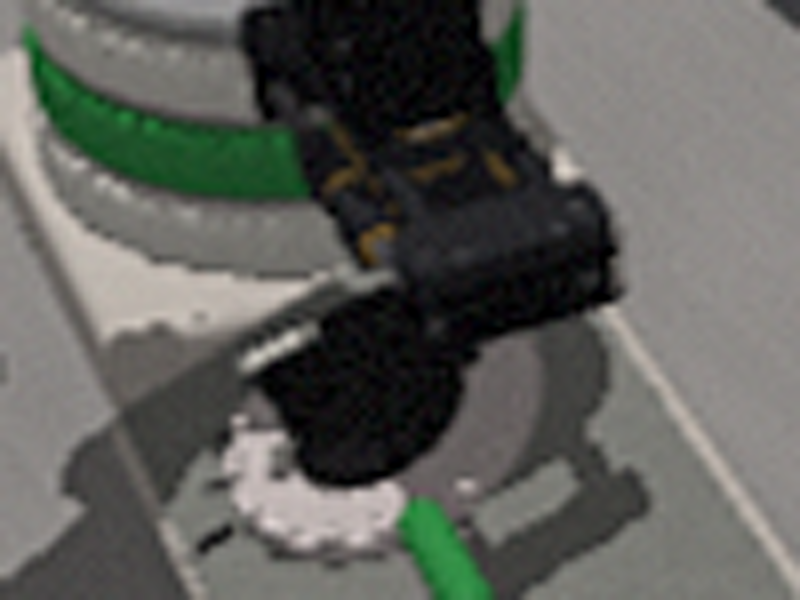

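arm_command(
  plan=[
    {"gripper": 0,"dp": [-0.4,-0.7,0],"yaw": 0},
    {"gripper": 0,"dp": [-0.4,-0.7,0],"yaw": 0},
  ],
)

```text
time: 5.52
tool_pos: [0.603, 0.0855, 0.1408]
ee_rot: [3.096, -0.221, 0.118]
contact_force: [16.4, -43.3, -5.6]
finger_gap: 0.0005
```

```bash
python3 - <<'E'
from h import *
q=np.load("q.npy");print(inpanel(tool()[0],q),env.sense()["contact_force"],tool()[1][:,2].round(3))
c=snap("side","a8",260,130,360,205,8)
E
```

```text
[ 0.02774477 -0.014749    0.03758885] [ 16.38794295 -43.31146077  -5.58076724] [ 0.073 -0.041 -0.996]
```

View pics/a8.png

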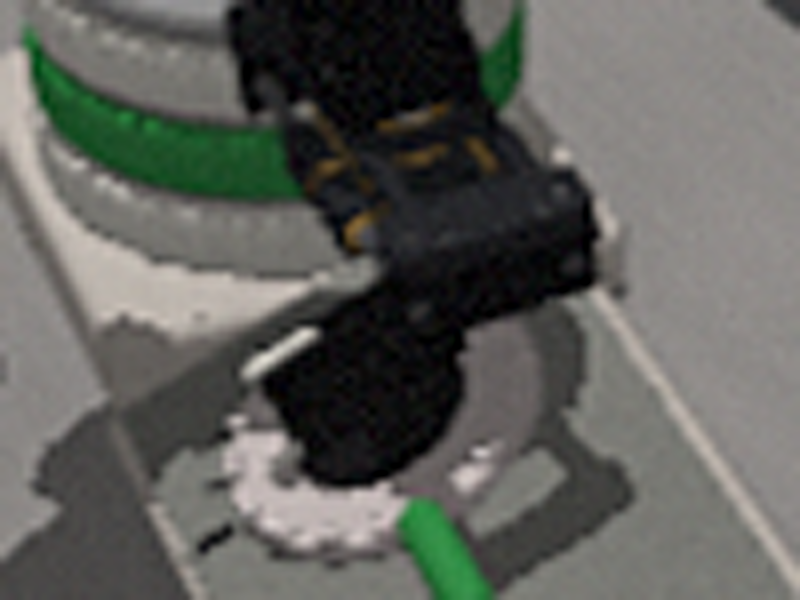

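arm_command(
  plan=[
    {"gripper": 0,"dp": [0,0.8,0],"yaw": 0},
    {"gripper": 0,"dp": [0,0.8,-0.5],"yaw": 0},
    {"gripper": 0,"dp": [-0.5,0.5,-3],"yaw": 0},
    {"gripper": 0,"dp": [-2.0,0,-3],"yaw": 0},
    {"gripper": 0,"dp": [-3,0,-3],"yaw": 0},
    {"gripper": 0,"dp": [-3.5,-1.0,-1.5],"yaw": 0},
    {"gripper": 0,"dp": [-2,-1.0,0],"yaw": 0},
    {"gripper": 0,"dp": [0,0,0],"yaw": 0},
  ],
)

```text
time: 6.23
tool_pos: [0.4822, 0.1065, 0.2463]
ee_rot: [3.101, -0.227, 0.111]
contact_force: [-0.0, -0.4, -0.5]
finger_gap: 0.0006
```

```bash
python3 - <<'E'
from h import *
q=np.load("q.npy");print(inpanel(tool()[0],q),env.sense()["contact_force"],tool()[1][:,2].round(3))
c=snap("wrist","b1",200,20,420,220,3)
E
```

```text
[-0.03878399 -0.01265679  0.18504415] [-0.01337491 -0.38995548 -0.53912359] [ 0.069 -0.035 -0.997]
```

View pics/b1.png

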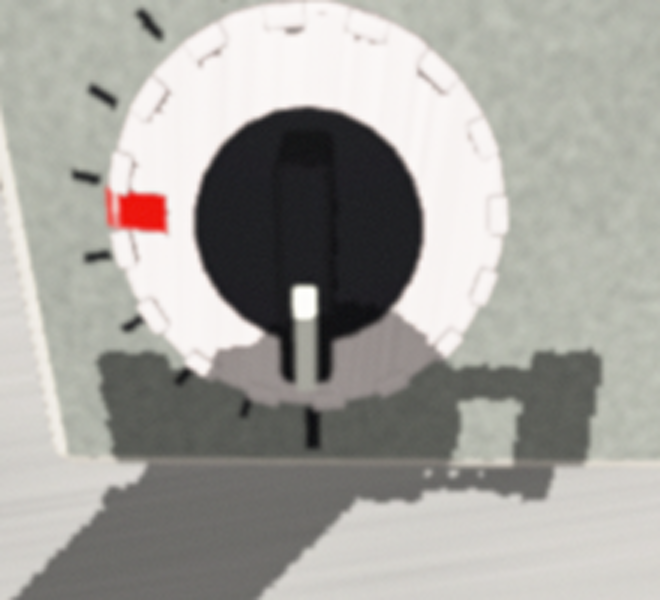

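```bash
cat >> h.py <<'E'
def fitq(c,ctr,tick,zc=.017):
    # centre pixel of skirt disc (z=.017), tick pixel on panel -x line at z=0
    def f(z):
        a=proj(c,p2w([[0,0,zc]],z[:3]))[0]-ctr; b=proj(c,p2w([[-z[3],0,0]],z[:3]))[0]-tick; return np.r_[a,b]
    r=least_squares(f,[.5946,.1004,-.155,.08]); return r.x
E
python3 - <<'E'
from h import *
c=load("b1");k=lambda u,v:[200+u/3,20+v/3]
z=fitq(c,k(309,223),k(312,432));print(z)
q=z[:3]
print("mark",ang(c,k(166,213),q,.046,.013),"outer",ang(c,k(109,208),q,.065,.012),"ptr end",ang(c,k(305,380),q,.032,.062),ang(c,k(305,385),np.load("q.npy"),.032,.062))
print("mark old q",ang(c,k(166,213),np.load("q.npy"),.046,.013))
np.save("q2.npy",q)
E
```

```text
[ 0.59600504  0.10158385 -0.16274284  0.08593742]
mark (np.float64(1.596), np.float64(0.6155740131312651)) outer (np.float64(1.603), np.float64(0.12438827739699133)) ptr end (np.float64(0.0030000000000000027), np.float64(2.000701083987407)) (np.float64(0.017999999999999988), np.float64(3.8746526259561183))
mark old q (np.float64(1.6), np.float64(0.7335557826985433))
```

```bash
cp q2.npy q.npy; python3 - <<'E'
from h import *
q=np.load("q.npy"); go([-.024,-.042,.06],q,-.155);go([-.024,-.042,.035],q,-.155)
E
```

```text
dp cm [ 5.57  2.67 11.29] yaw 0.01
dp cm [ 6.45  2.63 13.63] yaw 0.01
```

arm_command(
  plan=[
    {"gripper": 0,"dp": [1.5,1.4,1.5],"yaw": 0.01},
    {"gripper": 0,"dp": [1.5,1.3,2.5],"yaw": 0},
    {"gripper": 0,"dp": [1.0,0,3.0],"yaw": 0},
    {"gripper": 0,"dp": [0.8,0,2.5],"yaw": 0},
    {"gripper": 0,"dp": [0.3,0,1.0],"yaw": 0},
    {"gripper": 0,"dp": [0,0,0],"yaw": 0},
    {"gripper": 0,"dp": [0,0,0],"yaw": 0},
  ],
)

```text
time: 6.87
tool_pos: [0.5447, 0.0725, 0.147]
ee_rot: [3.11, -0.235, 0.128]
contact_force: [-0.4, 0.2, 0.8]
finger_gap: -0.0
```

```bash
python3 - <<'E'
from h import *
q=np.load("q.npy");print(inpanel(tool()[0],q),env.sense()["contact_force"],tool()[1][:,2].round(3)); go([-.024,-.036,.036],q,-.155)
E
```

```text
[-0.01959969 -0.03702003  0.06655625] [-0.42997514  0.17528935  0.75507948] [ 0.08  -0.026 -0.996]
dp cm [ 0.64 -0.13  3.02] yaw 0.005
```

arm_command(
  plan=[
    {"gripper": 0,"dp": [0.4,0,1.3],"yaw": 0.005},
    {"gripper": 0,"dp": [0.3,0,1.2],"yaw": 0},
    {"gripper": 0,"dp": [0,0,0.7],"yaw": 0},
    {"gripper": 0,"dp": [0,0,0],"yaw": 0},
    {"gripper": 0,"dp": [0,0,0],"yaw": 0},
  ],
)

```text
time: 7.28
tool_pos: [0.557, 0.0729, 0.1193]
ee_rot: [3.113, -0.239, 0.141]
contact_force: [0.5, 0.0, 1.0]
finger_gap: 0.0002
```

```bash
python3 - <<'E'
from h import *
q=np.load("q.npy");print(inpanel(tool()[0],q),env.sense()["contact_force"],tool()[1][:,2].round(3)); go([-.026,-.018,.036],q,-.155)
c=snap("wrist","b2",120,0,520,300,2)
E
```

```text
[-0.02036707 -0.034671    0.03633943] [0.49621614 0.0089466  0.95615508] [ 0.088 -0.023 -0.996]
dp cm [-0.5  -1.67  0.21] yaw 0.002
```

View pics/b2.png

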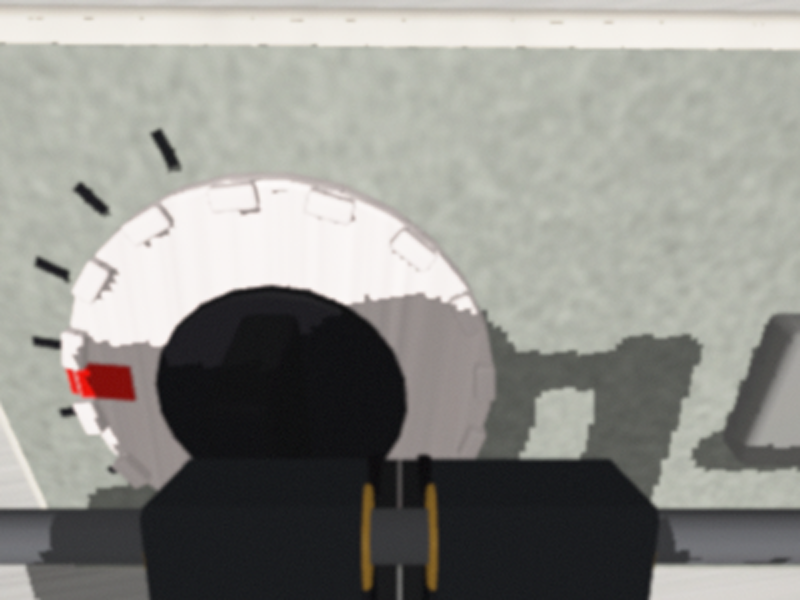

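arm_command(
  plan=[
    {"gripper": 0,"dp": [-0.3,-0.8,0],"yaw": 0},
    {"gripper": 0,"dp": [-0.3,-0.8,0],"yaw": 0},
    {"gripper": 0,"dp": [-0.3,-0.8,0],"yaw": 0},
    {"gripper": 0,"dp": [0,-0.7,0],"yaw": 0},
  ],
)

```text
time: 7.67
tool_pos: [0.5477, 0.0994, 0.119]
ee_rot: [3.1, -0.244, 0.124]
contact_force: [-2.6, -9.0, 1.6]
finger_gap: 0.0005
```

```bash
python3 - <<'E'
from h import *
q=np.load("q.npy");print(inpanel(tool()[0],q),env.sense()["contact_force"],tool()[1][:,2].round(3)); go([-.034,.010,.036],q,-.155)
c=snap("wrist","b3",120,0,520,300,2)
c=snap("side","b3s",260,130,360,205,6)
E
```

```text
[-0.03273893 -0.01003006  0.04180012] [-2.60480101 -9.03219619  1.56187287] [ 0.077 -0.036 -0.996]
dp cm [ 0.1  -2.02  0.54] yaw -0.001
```

View pics/b3.png

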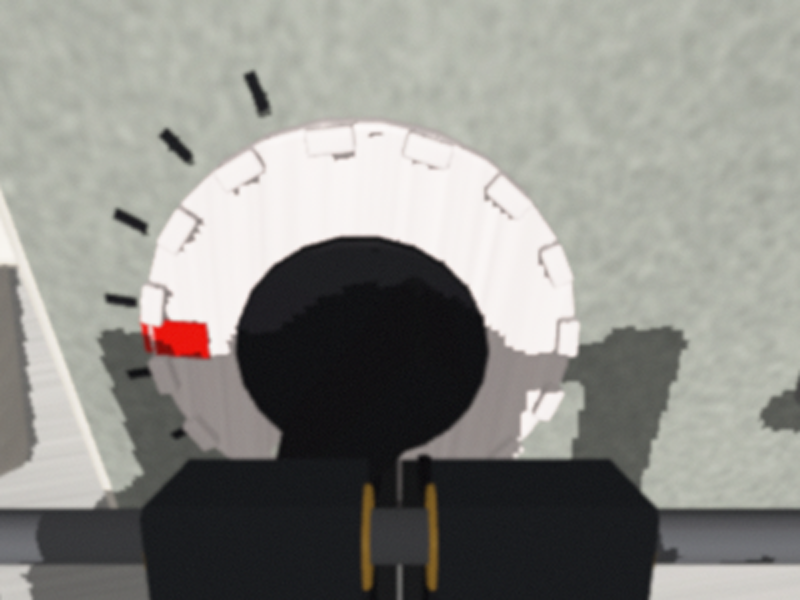

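View pics/b3s.png

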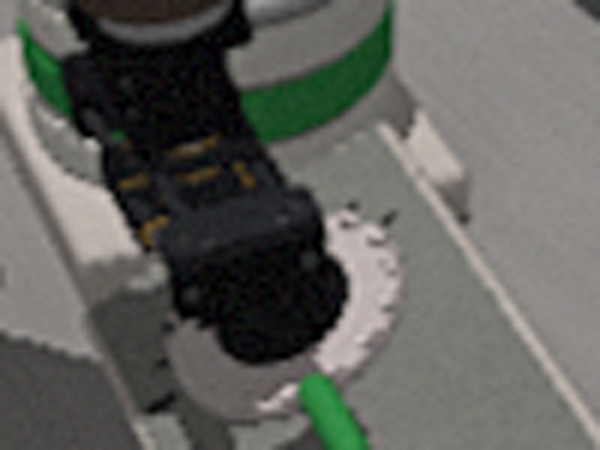

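arm_command(
  plan=[
    {"gripper": 0,"dp": [0,-0.8,0.2],"yaw": 0},
    {"gripper": 0,"dp": [0,-0.8,0.1],"yaw": 0},
    {"gripper": 0,"dp": [0,-0.8,0.1],"yaw": 0},
  ],
)

```text
time: 8.02
tool_pos: [0.5445, 0.1202, 0.1136]
ee_rot: [3.091, -0.248, 0.103]
contact_force: [-1.6, -2.9, 1.7]
finger_gap: 0.0
```

```bash
python3 - <<'E'
from h import *
q=np.load("q.npy");print(inpanel(tool()[0],q),env.sense()["contact_force"],tool()[1][:,2].round(3)); go([-.034,.012,.036],q,-.155)
c=snap("wrist","b4",120,0,520,300,2)
E
```

```text
[-0.0409266   0.00997751  0.03962814] [-1.60153013 -2.94878747  1.66969419] [ 0.063 -0.044 -0.997]
dp cm [ 0.78 -0.2   0.08] yaw -0.004
```

View pics/b4.png

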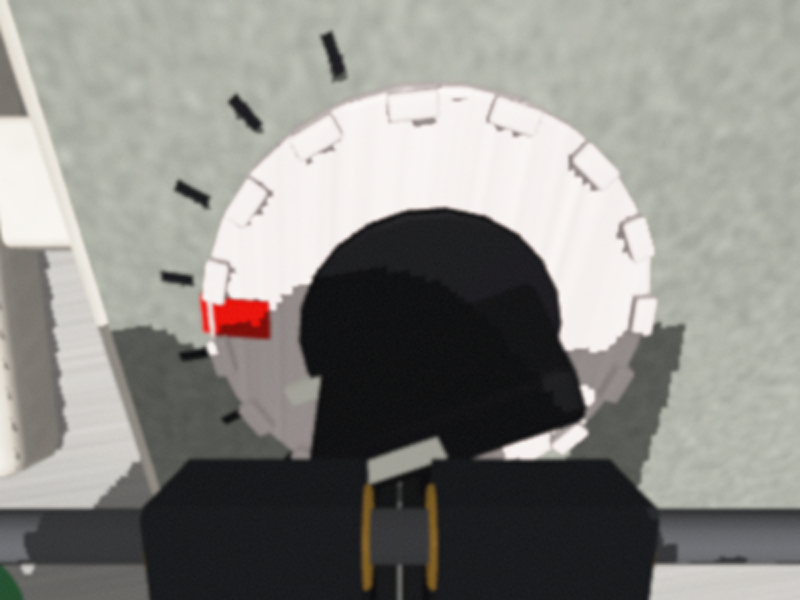

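```bash
cat >> h.py <<'E'
def meas(n,mark,tip,x0,y0,k,top=None):
    c=load(n);q=np.load("q.npy");K=lambda p:[x0+p[0]/k,y0+p[1]/k]
    print("mark",ang(c,K(mark),q,.046,.013),"tip",ang(c,K(tip),q,.046,.013), "top", top and ang(c,K(top),q,.032,.062))
E
python3 - <<'E'
from h import *
meas("b4",(270,320),(287,394),120,0,2)
E
```

```text
mark (np.float64(1.599), np.float64(0.2952627145230862)) tip (np.float64(1.0750000000000002), np.float64(6.210239299092133)) top None
```

arm_command(
  plan=[
    {"gripper": 0,"dp": [0.5,-0.8,0],"yaw": 0},
    {"gripper": 0,"dp": [0.6,-0.6,0],"yaw": 0},
  ],
)

```text
time: 8.23
tool_pos: [0.5553, 0.1335, 0.1138]
ee_rot: [3.09, -0.244, 0.097]
contact_force: [-4.5, -1.7, 2.0]
finger_gap: 0.0001
```

```bash
python3 - <<'E'
from h import *
q=np.load("q.npy");print(inpanel(tool()[0],q),env.sense()["contact_force"],tool()[1][:,2].round(3)); go([-.025,.022,.036],q,-.155)
c=snap("wrist","b5",120,0,520,300,2)
E
```

```text
[-0.03312058  0.02495125  0.03620795] [-4.48121946 -1.74957717  2.01229472] [ 0.059 -0.046 -0.997]
dp cm [ 0.76  0.31 -0.26] yaw -0.002
```

View pics/b5.png

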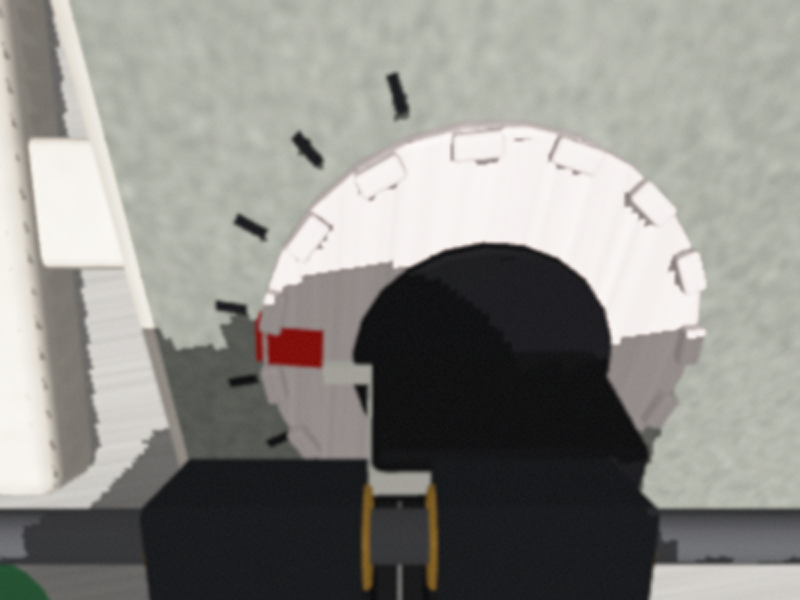

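```bash
python3 - <<'E'
from h import *
meas("b5",(323,348),(323,373),120,0,2,(370,484))
E
```

```text
mark (np.float64(1.609), np.float64(0.45035116561174077)) tip (np.float64(1.4260000000000002), np.float64(2.0416663335029783)) top (np.float64(1.411), np.float64(1.4150194296045162))
```

arm_command(
  plan=[
    {"gripper": 0,"dp": [0.5,0,0],"yaw": 0},
  ],
)

```text
time: 8.37
tool_pos: [0.5599, 0.1345, 0.1141]
ee_rot: [3.09, -0.244, 0.094]
contact_force: [-11.5, 5.2, 5.1]
finger_gap: 0.0006
```

```bash
python3 - <<'E'
from h import *
q=np.load("q.npy");print(inpanel(tool()[0],q),env.sense()["contact_force"],tool()[1][:,2].round(3))
c=snap("wrist","b6",220,100,420,250,4)
E
```

```text
[-0.02902738  0.02659455  0.03465399] [-11.52623023   5.1854823    5.10652227] [ 0.057 -0.045 -0.997]
```

View pics/b6.png

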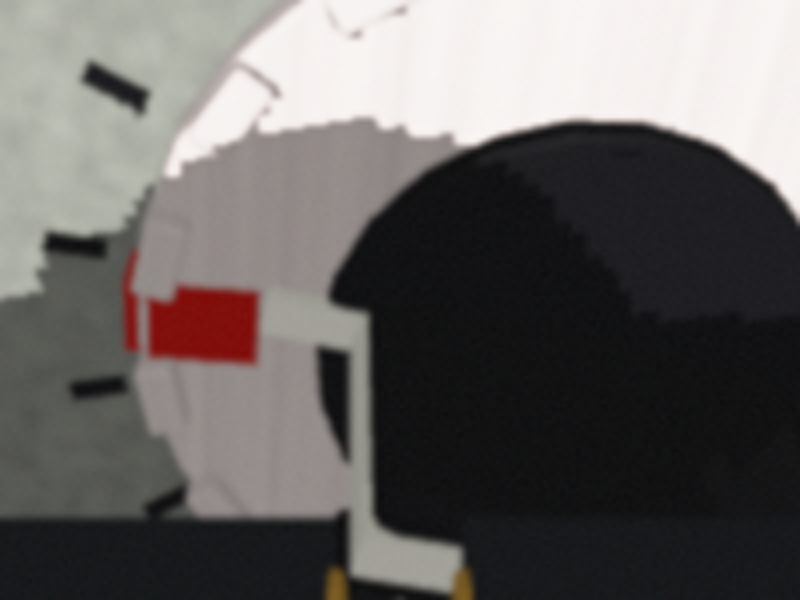

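```bash
python3 - <<'E'
from h import *
meas("b6",(258,328),(259,315),220,100,4)
E
```

```text
mark (np.float64(1.6), np.float64(0.4947086604251243)) tip (np.float64(1.6480000000000001), np.float64(0.2565178106808033)) top None
```

arm_command(
  plan=[
    {"gripper": 0,"dp": [-0.8,0,0],"yaw": 0},
    {"gripper": 0,"dp": [-1,0,-0.5],"yaw": 0},
    {"gripper": 0,"dp": [-1,0,-2],"yaw": 0},
    {"gripper": 0,"dp": [-1.5,0,-3],"yaw": 0},
    {"gripper": 0,"dp": [-1,0.5,-3],"yaw": 0},
    {"gripper": 0,"dp": [0,1,-2],"yaw": 0},
    {"gripper": 0,"dp": [0,0.5,0],"yaw": 0},
    {"gripper": 0,"dp": [0,0,0],"yaw": 0},
  ],
)

```text
time: 9.08
tool_pos: [0.4986, 0.1332, 0.2232]
ee_rot: [3.102, -0.236, 0.121]
contact_force: [-0.0, -0.2, -1.1]
finger_gap: 0.0003
```

```bash
python3 - <<'E'
from h import *
q=np.load("q.npy");print(inpanel(tool()[0],q),env.sense()["contact_force"],tool()[1][:,2].round(3))
c=snap("wrist","b7",220,30,420,180,4)
E
```

```text
[-0.03760712  0.01544493  0.15898482] [-0.00151456 -0.21243297 -1.13588191] [ 0.075 -0.034 -0.997]
```

View pics/b7.png

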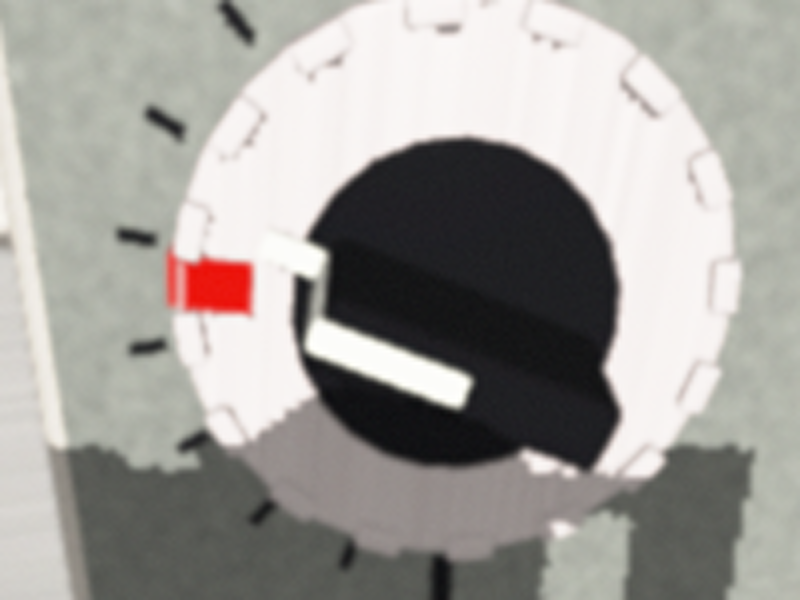

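```bash
python3 - <<'E'
from h import *
meas("b7",(252,288),(262,245),220,30,4,(309,338))
q=np.load("q.npy");go([-.048,-.025,.036],q,-.155);go([-.048,-.025,.08],q,-.155)
E
```

```text
mark (np.float64(1.594), np.float64(0.5644097612924637)) tip (np.float64(1.808), np.float64(1.0877249842914292)) top (np.float64(1.784), np.float64(0.19521615066363945))
dp cm [ 3.21  3.87 12.  ] yaw 0.004
dp cm [1.67 3.93 7.87] yaw 0.004
```

arm_command(
  plan=[
    {"gripper": 0,"dp": [0,2,0],"yaw": 0},
    {"gripper": 0,"dp": [0.5,2,2],"yaw": 0},
    {"gripper": 0,"dp": [0.6,0,3],"yaw": 0},
    {"gripper": 0,"dp": [0.6,0,2.5],"yaw": 0},
    {"gripper": 0,"dp": [0.3,0,1.5],"yaw": 0},
    {"gripper": 0,"dp": [0,0,0],"yaw": 0},
    {"gripper": 0,"dp": [0,0,0],"yaw": 0},
  ],
)

```text
time: 9.72
tool_pos: [0.5208, 0.0878, 0.1296]
ee_rot: [3.104, -0.234, 0.125]
contact_force: [1.2, -0.1, 0.3]
finger_gap: 0.0004
```

```bash
python3 - <<'E'
from h import *
q=np.load("q.npy");print(inpanel(tool()[0],q),env.sense()["contact_force"],tool()[1][:,2].round(3));go([-.048,-.025,.036],q,-.155)
E
```

```text
[-0.05061119 -0.02577445  0.06179168] [ 1.23276962 -0.07074708  0.33441471] [ 0.078 -0.033 -0.996]
dp cm [ 1.14 -0.11  2.33] yaw 0.005
```

arm_command(
  plan=[
    {"gripper": 0,"dp": [0.4,0,1.2],"yaw": 0},
    {"gripper": 0,"dp": [0.4,0,0.9],"yaw": 0},
    {"gripper": 0,"dp": [0,0,0.2],"yaw": 0},
    {"gripper": 0,"dp": [0,0,0],"yaw": 0},
    {"gripper": 0,"dp": [0,0,0],"yaw": 0},
  ],
)

```text
time: 10.13
tool_pos: [0.532, 0.0874, 0.1083]
ee_rot: [3.105, -0.231, 0.129]
contact_force: [-0.0, -0.0, -0.4]
finger_gap: 0.0006
```

```bash
python3 - <<'E'
from h import *
q=np.load("q.npy");print(inpanel(tool()[0],q),env.sense()["contact_force"],tool()[1][:,2].round(3));go([-.031,-.025,.036],q,-.155)
c=snap("wrist","b8",120,0,520,300,2)
E
```

```text
[-0.04956162 -0.02432566  0.03774358] [-0.00972376 -0.02887053 -0.37591361] [ 0.081 -0.031 -0.996]
dp cm [ 1.8   0.1  -0.47] yaw 0.007
```

View pics/b8.png

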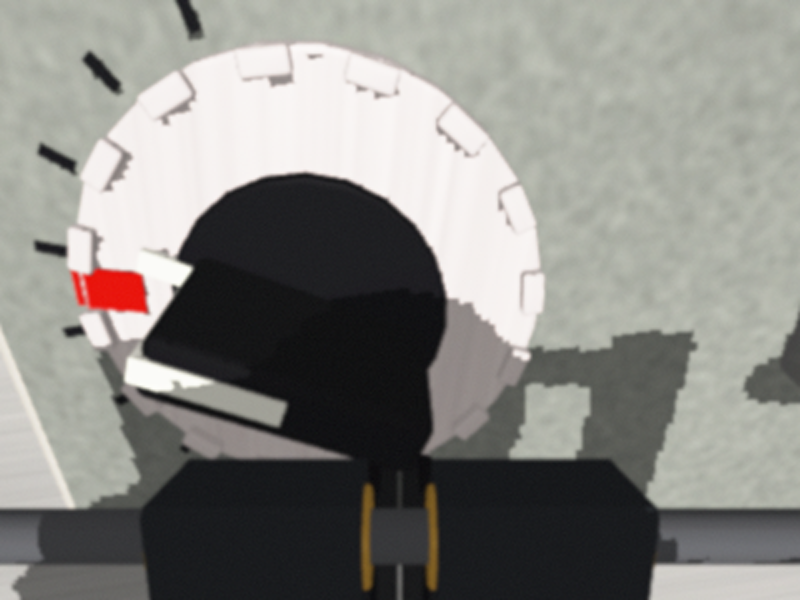

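arm_command(
  plan=[
    {"gripper": 0,"dp": [0.5,0,-0.2],"yaw": 0},
    {"gripper": 0,"dp": [0.4,0,-0.1],"yaw": 0},
    {"gripper": 0,"dp": [0,0,0],"yaw": 0},
  ],
)

```text
time: 10.43
tool_pos: [0.5405, 0.0863, 0.1138]
ee_rot: [3.105, -0.231, 0.129]
contact_force: [-1.1, -0.7, -1.3]
finger_gap: 0.0003
```

```bash
python3 - <<'E'
from h import *
q=np.load("q.npy");print(inpanel(tool()[0],q),env.sense()["contact_force"],tool()[1][:,2].round(3))
c=snap("wrist","b9",140,60,340,210,4)
E
```

```text
[-0.03949877 -0.02409857  0.03911936] [-1.13509633 -0.70157972 -1.26768569] [ 0.081 -0.031 -0.996]
```

View pics/b9.png

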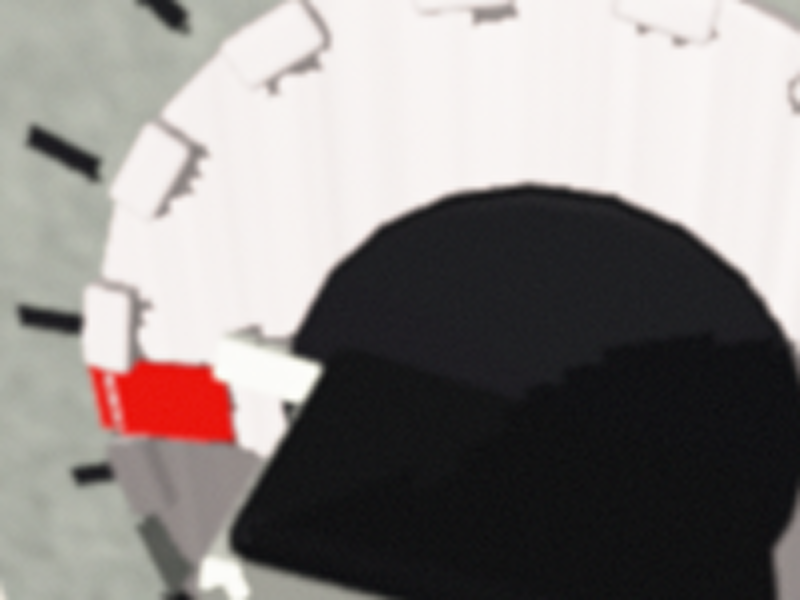

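```bash
python3 - <<'E'
from h import *
meas("b9",(228,403),(222,357),140,60,4)
E
```

```text
mark (np.float64(1.605), np.float64(0.614598552872381)) tip (np.float64(1.7630000000000001), np.float64(0.8065969490727851)) top None
```

arm_command(
  plan=[
    {"gripper": 0,"dp": [0.5,0,-0.1],"yaw": 0},
    {"gripper": 0,"dp": [0,0,0],"yaw": 0},
  ],
)

```text
time: 10.65
tool_pos: [0.5431, 0.0843, 0.1146]
ee_rot: [3.103, -0.232, 0.121]
contact_force: [0.6, -0.1, -0.3]
finger_gap: 0.0003
```

```bash
python3 - <<'E'
from h import *
q=np.load("q.npy");print(inpanel(tool()[0],q),env.sense()["contact_force"],tool()[1][:,2].round(3))
c=snap("wrist","b10",140,60,340,210,4)
E
```

```text
[-0.03652209 -0.02567403  0.03867432] [ 0.5549837  -0.08822192 -0.34637421] [ 0.076 -0.033 -0.997]
```

View pics/b10.png

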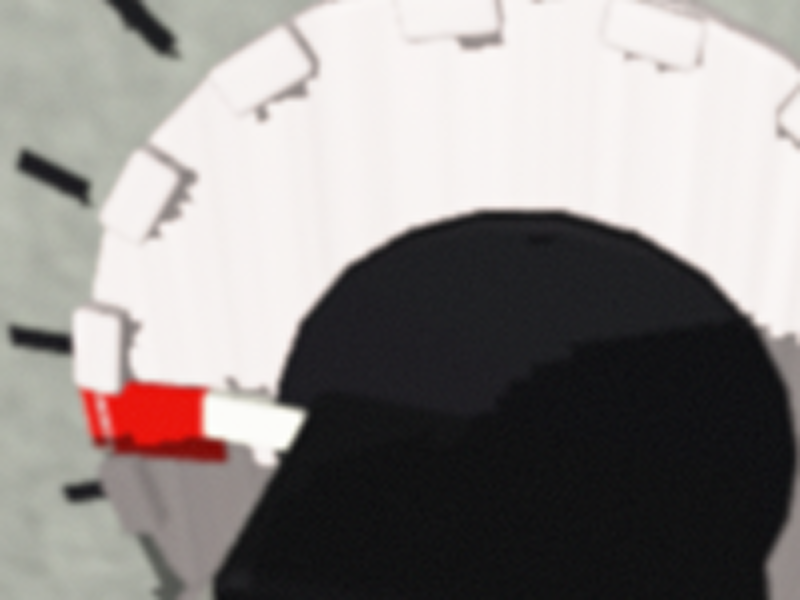

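```bash
python3 - <<'E'
from h import *
meas("b10",(215,423),(204,413),140,60,4)
E
```

```text
mark (np.float64(1.609), np.float64(1.5359928178143278)) tip (np.float64(1.649), np.float64(3.7861756737538594)) top None
```

arm_command(
  plan=[
    {"gripper": 0,"dp": [-0.8,0,0],"yaw": 0},
    {"gripper": 0,"dp": [-1,0,-0.5],"yaw": 0},
    {"gripper": 0,"dp": [-1,0,-2],"yaw": 0},
    {"gripper": 0,"dp": [-1.0,0,-3],"yaw": 0},
    {"gripper": 0,"dp": [-0.5,-1,-3],"yaw": 0},
    {"gripper": 0,"dp": [0,-1,-2],"yaw": 0},
    {"gripper": 0,"dp": [0,-0.5,0],"yaw": 0},
    {"gripper": 0,"dp": [0,0,0],"yaw": 0},
    {"gripper": 0,"dp": [0,0,0],"yaw": 0},
  ],
)

```text
time: 11.45
tool_pos: [0.4926, 0.1223, 0.2226]
ee_rot: [3.111, -0.229, 0.14]
contact_force: [0.3, 0.1, -0.7]
finger_gap: 0.0004
```

```bash
python3 - <<'E'
from h import *
q=np.load("q.npy");print(inpanel(tool()[0],q),env.sense()["contact_force"],tool()[1][:,2].round(3))
c=snap("wrist","b11",220,30,420,180,4)
E
```

```text
[-0.04161918  0.00370217  0.16017176] [ 0.28612713  0.11370907 -0.65153306] [ 0.088 -0.026 -0.996]
```

View pics/b11.png

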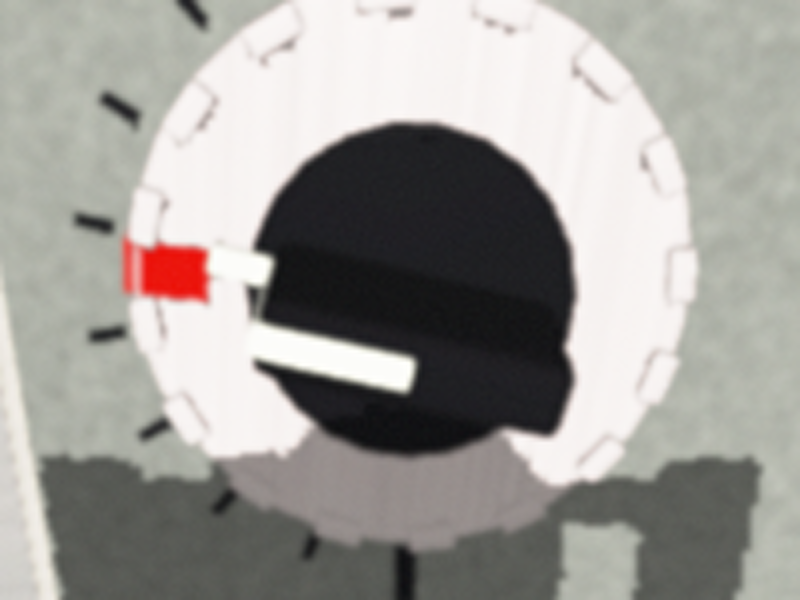

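```bash
python3 - <<'E'
from h import *
meas("b11",(207,274),(207,262),220,30,4,(251,340))
q=np.load("q.npy");go([-.048,-.025,.04],q,-.155)
E
```

```text
mark (np.float64(1.595), np.float64(0.8181071467837617)) tip (np.float64(1.6520000000000001), np.float64(0.76437943355474)) top (np.float64(1.651), np.float64(0.05323161954163598))
dp cm [ 3.46  2.75 11.5 ] yaw 0.008
```

arm_command(
  plan=[
    {"gripper": 0,"dp": [0,1.5,0],"yaw": 0},
    {"gripper": 0,"dp": [0.4,1.3,2],"yaw": 0},
    {"gripper": 0,"dp": [0.6,0,3],"yaw": 0},
    {"gripper": 0,"dp": [0.6,0,2.5],"yaw": 0},
    {"gripper": 0,"dp": [0.3,0,1.5],"yaw": 0},
    {"gripper": 0,"dp": [0,0,0],"yaw": 0},
    {"gripper": 0,"dp": [0,0,0],"yaw": 0},
  ],
)

```text
time: 12.08
tool_pos: [0.5111, 0.0808, 0.1261]
ee_rot: [3.105, -0.235, 0.124]
contact_force: [0.3, -0.0, 0.9]
finger_gap: 0.0003
```

```bash
python3 - <<'E'
from h import *
q=np.load("q.npy");print(inpanel(tool()[0],q),env.sense()["contact_force"],tool()[1][:,2].round(3));go([-.048,-.025,.039],q,-.155)
E
```

```text
[-0.05969021 -0.03430711  0.06219994] [ 0.34648114 -0.02680126  0.91821277] [ 0.078 -0.031 -0.996]
dp cm [ 1.91 -0.94  1.75] yaw 0.005
```

arm_command(
  plan=[
    {"gripper": 0,"dp": [0.6,-0.4,0.8],"yaw": 0},
    {"gripper": 0,"dp": [0.6,-0.4,0.7],"yaw": 0},
    {"gripper": 0,"dp": [0.4,0,0],"yaw": 0},
    {"gripper": 0,"dp": [0,0,0],"yaw": 0},
    {"gripper": 0,"dp": [0,0,0],"yaw": 0},
  ],
)

```text
time: 12.5
tool_pos: [0.532, 0.0861, 0.113]
ee_rot: [3.106, -0.235, 0.129]
contact_force: [0.2, -0.6, -2.0]
finger_gap: 0.0005
```

```bash
python3 - <<'E'
from h import *
q=np.load("q.npy");print(inpanel(tool()[0],q),env.sense()["contact_force"],tool()[1][:,2].round(3));go([-.035,-.025,.039],q,-.155)
E
```

```text
[-0.04736189 -0.02564975  0.04199915] [ 0.23476534 -0.60573332 -2.04275094] [ 0.081 -0.03  -0.996]
dp cm [ 1.26 -0.05 -0.15] yaw 0.005
```

arm_command(
  plan=[
    {"gripper": 0,"dp": [0.5,0,-0.1],"yaw": 0},
    {"gripper": 0,"dp": [0.3,0,0],"yaw": 0},
    {"gripper": 0,"dp": [0,0,0],"yaw": 0},
    {"gripper": 0,"dp": [0,0,0],"yaw": 0},
  ],
)

```text
time: 12.83
tool_pos: [0.5415, 0.0856, 0.1167]
ee_rot: [3.108, -0.234, 0.134]
contact_force: [0.5, -0.1, -0.0]
finger_gap: 0.0006
```

```bash
python3 - <<'E'
from h import *
q=np.load("q.npy");print(inpanel(tool()[0],q),env.sense()["contact_force"],tool()[1][:,2].round(3));go([-.035,-.025,.039],q,-.155)
c=snap("wrist","b12",140,60,340,210,4)
E
```

```text
[-0.03720769 -0.0245768   0.04133787] [ 0.53242159 -0.11159932 -0.04722086] [ 0.084 -0.029 -0.996]
dp cm [0.29 0.04 0.14] yaw 0.006
```

View pics/b12.png

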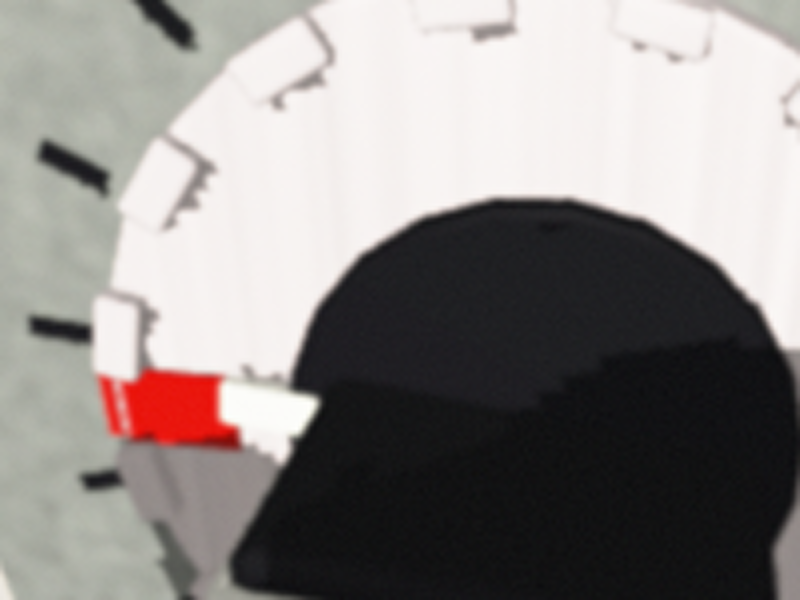

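arm_command(
  plan=[
    {"gripper": 0,"dp": [0.35,0,0],"yaw": 0},
    {"gripper": 0,"dp": [0,0,0],"yaw": 0},
    {"gripper": 0,"dp": [0,0,0],"yaw": 0},
  ],
)

```text
time: 13.13
tool_pos: [0.5438, 0.0846, 0.1169]
ee_rot: [3.107, -0.234, 0.13]
contact_force: [0.2, 0.4, 0.0]
finger_gap: 0.0
```

```bash
python3 - <<'E'
from h import *
q=np.load("q.npy");print(inpanel(tool()[0],q),env.sense()["contact_force"],tool()[1][:,2].round(3));go([-.035,-.025,.039],q,-.155)
c=snap("wrist","b13",140,60,340,210,4)
E
```

```text
[-0.03494018 -0.02524141  0.04047804] [0.20596254 0.35275057 0.03792777] [ 0.082 -0.029 -0.996]
dp cm [ 0.05 -0.03  0.14] yaw 0.005
```

View pics/b13.png

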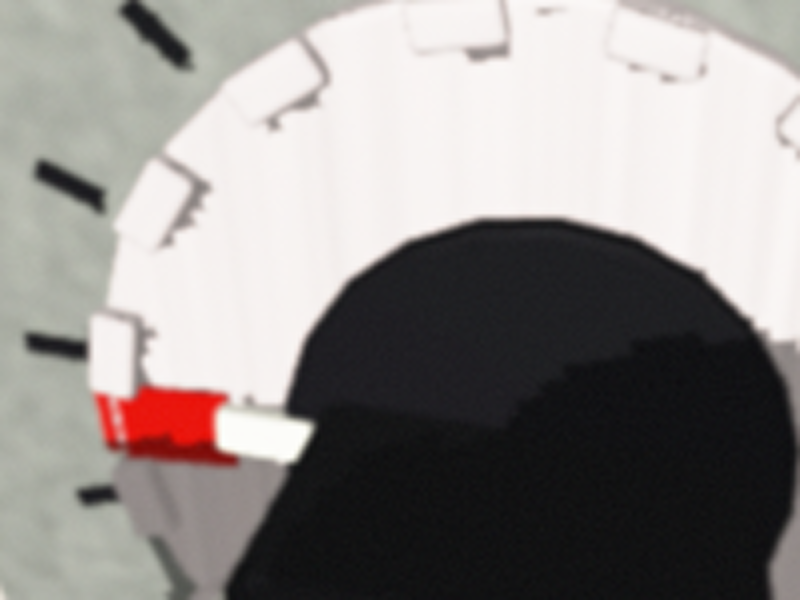

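```bash
python3 - <<'E'
from h import *
meas("b13",(231,430),(217,428),140,60,4)
E
```

```text
mark (np.float64(1.596), np.float64(0.5476400384341378)) tip (np.float64(1.613), np.float64(3.872962440852501)) top None
```

arm_command(
  plan=[
    {"gripper": 0,"dp": [-0.8,0,0],"yaw": 0},
    {"gripper": 0,"dp": [-1,0,-0.5],"yaw": 0},
    {"gripper": 0,"dp": [-1,0,-2],"yaw": 0},
    {"gripper": 0,"dp": [-1.0,0,-3],"yaw": 0},
    {"gripper": 0,"dp": [-0.5,-1,-3],"yaw": 0},
    {"gripper": 0,"dp": [0,-1,-2],"yaw": 0},
    {"gripper": 0,"dp": [0,-0.5,0],"yaw": 0},
    {"gripper": 0,"dp": [0,0,0],"yaw": 0},
    {"gripper": 0,"dp": [0,0,0],"yaw": 0},
  ],
)

```text
time: 13.93
tool_pos: [0.4878, 0.1195, 0.2214]
ee_rot: [3.107, -0.233, 0.128]
contact_force: [0.0, 1.2, 0.1]
finger_gap: 0.0004
```

```bash
python3 - <<'E'
from h import *
q=np.load("q.npy");print(inpanel(tool()[0],q),env.sense()["contact_force"],tool()[1][:,2].round(3))
c=snap("wrist","b14",220,30,420,180,4)
E
```

```text
[-4.59150607e-02  1.11835568e-04  1.60928460e-01] [0.01797319 1.20333866 0.07989983] [ 0.08  -0.029 -0.996]
```

View pics/b14.png

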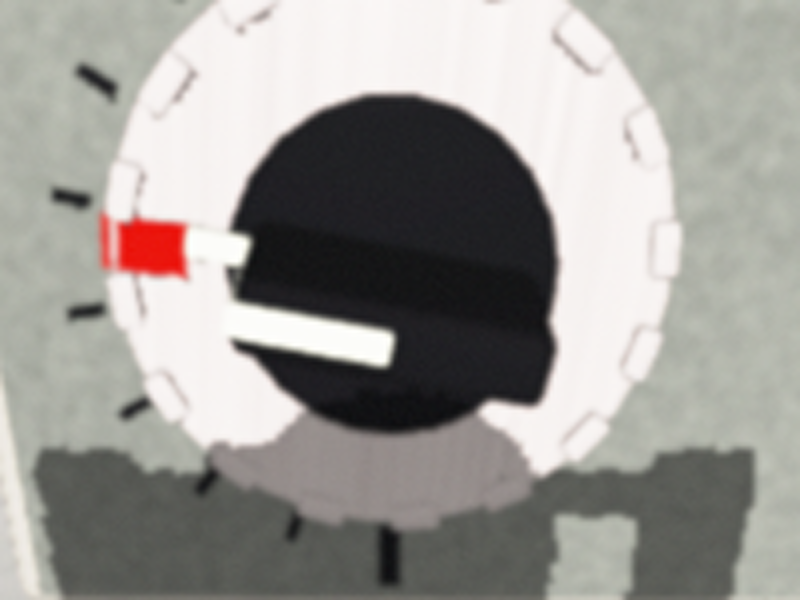

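```bash
python3 - <<'E'
from h import *
c=load("b14"); crop(c,"pics/b14z.png",240,75,300,120,12)
meas("b14",(186,250),(186,244),220,30,4,(228,322))
E
```

```text
mark (np.float64(1.5910000000000002), np.float64(0.7960597586140581)) tip (np.float64(1.619), np.float64(0.7257263707184716)) top (np.float64(1.6), np.float64(0.016608189730628713))
```

View pics/b14z.png

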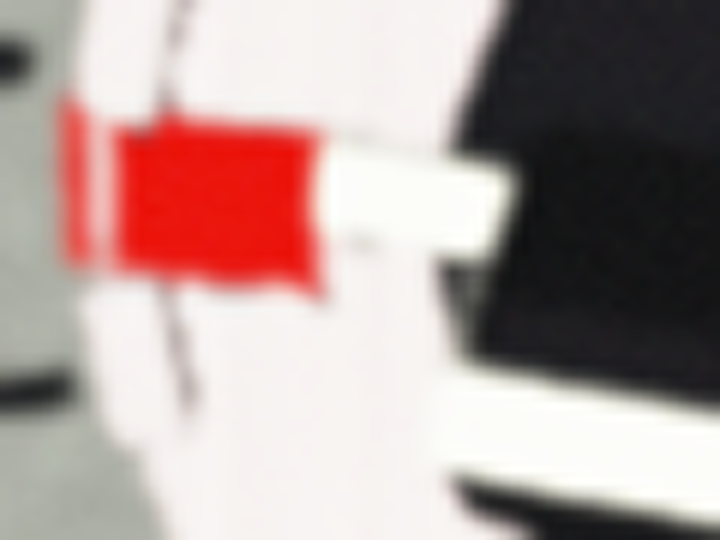

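```bash
python3 - <<'E'
from h import *
q=np.load("q.npy");go([-.065,-.152,.05],q,-.155);go([-.065,-.152,.1],q,-.155)
E
```

```text
dp cm [ 1.88 15.02 11.26] yaw 0.006
dp cm [ 0.14 15.07  6.57] yaw 0.006
```

arm_command(
  plan=[
    {"gripper": 0,"dp": [-1,2.5,0],"yaw": 0},
    {"gripper": 0,"dp": [0,2.5,0],"yaw": 0},
    {"gripper": 0,"dp": [0,2.5,0],"yaw": 0},
    {"gripper": 0,"dp": [0,2.5,0],"yaw": 0},
    {"gripper": 0,"dp": [0,2.3,0],"yaw": 0},
    {"gripper": 0,"dp": [0,1.5,2],"yaw": 0},
    {"gripper": 0,"dp": [0,0.5,2],"yaw": 0},
    {"gripper": 0,"dp": [0,0,0],"yaw": 0},
    {"gripper": 0,"dp": [0,0,0],"yaw": 0},
  ],
)

```text
time: 14.73
tool_pos: [0.4503, -0.0323, 0.1718]
ee_rot: [3.099, -0.237, 0.096]
contact_force: [0.5, 0.0, 0.8]
finger_gap: 0.0008
```

```bash
python3 - <<'E'
from h import *
q=np.load("q.npy");print(inpanel(tool()[0],q),env.sense()["contact_force"],tool()[1].round(3));go([-.065,-.152,.05],q,-.155)
c=snap("wrist","c1",0,0,640,400,1)
E
```

```text
[-0.07816822 -0.15570883  0.12117438] [0.52728901 0.00791819 0.8463209 ] [[ 0.986 -0.153  0.059]
 [-0.151 -0.988 -0.037]
 [ 0.064  0.028 -0.998]]
dp cm [ 3.82 -0.5   6.14] yaw 0.003
```

View pics/c1.png

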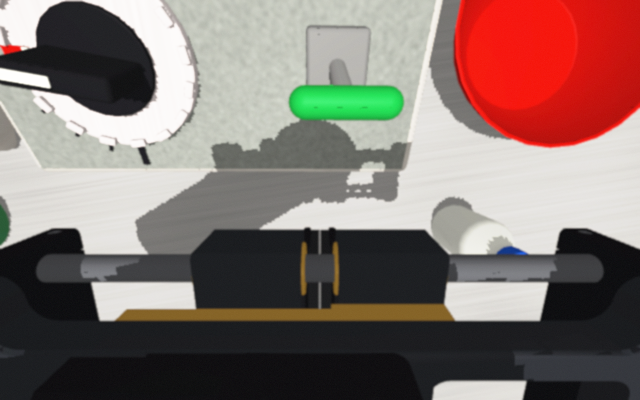

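arm_command(
  plan=[
    {"gripper": 0,"dp": [0.5,-0.2,2],"yaw": 0},
    {"gripper": 0,"dp": [0.5,-0.1,2],"yaw": 0},
    {"gripper": 0,"dp": [0.5,0,1.5],"yaw": 0},
    {"gripper": 0,"dp": [0.5,0,0.3],"yaw": 0},
    {"gripper": 0,"dp": [0,0,0],"yaw": 0},
    {"gripper": 0,"dp": [0,0,0],"yaw": 0},
  ],
)

```text
time: 15.28
tool_pos: [0.4792, -0.0307, 0.1179]
ee_rot: [3.101, -0.229, 0.108]
contact_force: [-0.1, -0.0, 0.6]
finger_gap: 0.0003
```

```bash
python3 - <<'E'
from h import *
q=np.load("q.npy");print(inpanel(tool()[0],q),env.sense()["contact_force"],tool()[1][:,2].round(3));go([-.0,-.152,.05],q,-.155);go([.033,-.152,.05],q,-.155)
c=snap("side","c2",240,130,400,250,5)
E
```

```text
[-0.07538254 -0.14944369  0.0604671 ] [-0.07042949 -0.0116844   0.61427007] [ 0.067 -0.035 -0.997]
dp cm [ 7.41  0.42 -1.7 ] yaw 0.009
dp cm [10.49  0.5  -2.88] yaw 0.009
```

View pics/c2.png

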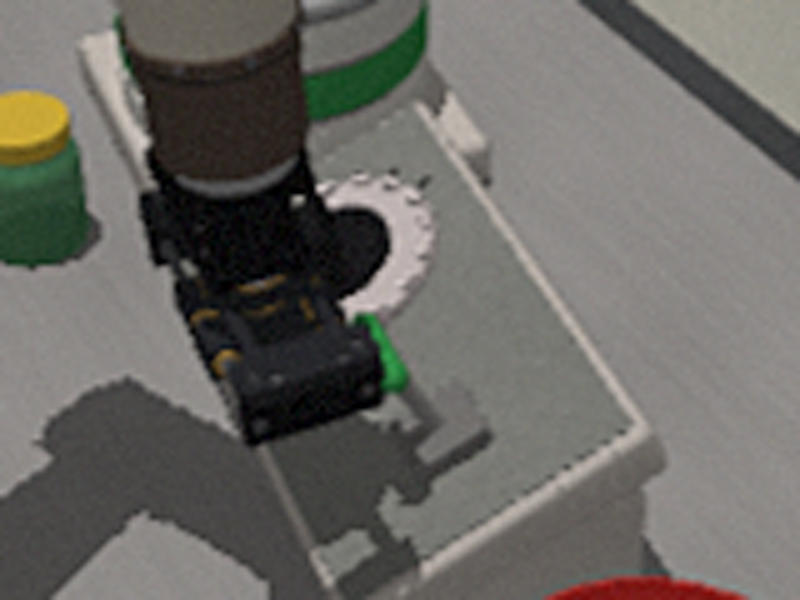

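arm_command(
  plan=[
    {"gripper": 0,"dp": [1.2,0.1,0.1],"yaw": 0},
    {"gripper": 0,"dp": [1.2,0.1,0],"yaw": 0},
    {"gripper": 0,"dp": [1.0,0,-0.2],"yaw": 0},
    {"gripper": 0,"dp": [1.0,0,-0.3],"yaw": 0},
    {"gripper": 0,"dp": [0.9,0,-0.3],"yaw": 0},
    {"gripper": 0,"dp": [0.9,0,-0.3],"yaw": 0},
  ],
)

```text
time: 15.83
tool_pos: [0.5376, -0.0404, 0.1387]
ee_rot: [3.103, -0.227, 0.108]
contact_force: [-1.6, 1.0, -0.9]
finger_gap: 0.0006
```

```bash
python3 - <<'E'
from h import *
q=np.load("q.npy");print(inpanel(tool()[0],q),env.sense()["contact_force"],tool()[1][:,2].round(3));go([.033,-.152,.05],q,-.155)
c=snap("side","c3",240,130,400,250,5)
c=snap("wrist","c3w",0,0,640,400,1)
E
```

```text
[-0.01288145 -0.14952541  0.05427532] [-1.56210473  1.03156587 -0.87151195] [ 0.067 -0.034 -0.997]
dp cm [ 4.43  0.35 -1.23] yaw 0.01
```

View pics/c3.png

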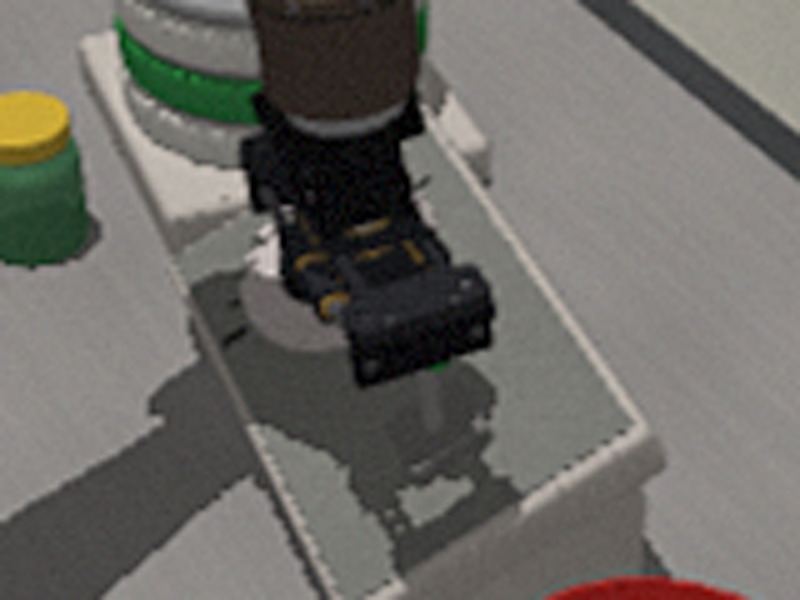

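View pics/c3w.png

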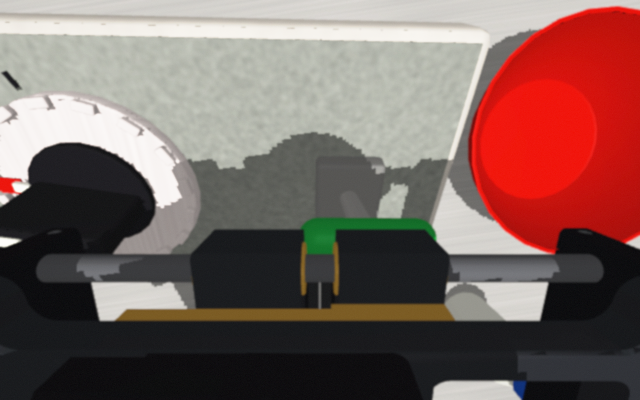

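arm_command(
  plan=[
    {"gripper": 0,"dp": [0.9,0.2,-0.25],"yaw": 0},
    {"gripper": 0,"dp": [0.9,0.2,-0.25],"yaw": 0},
    {"gripper": 0,"dp": [0.9,0.1,-0.25],"yaw": 0},
    {"gripper": 0,"dp": [0.8,0.1,-0.2],"yaw": 0},
  ],
)

```text
time: 16.27
tool_pos: [0.5681, -0.0504, 0.1517]
ee_rot: [3.104, -0.227, 0.103]
contact_force: [-1.4, 2.7, -2.3]
finger_gap: 0.0001
```

```bash
python3 - <<'E'
from h import *
q=np.load("q.npy");print(inpanel(tool()[0],q),env.sense()["contact_force"],tool()[1][:,2].round(3));go([.033,-.154,.05],q,-.155)
c=snap("wrist","c4w",0,0,640,400,1)
E
```

```text
[ 0.0212922  -0.1545092   0.05257789] [-1.38493545  2.71956424 -2.25616359] [ 0.064 -0.032 -0.997]
dp cm [ 1.19 -0.03 -0.18] yaw 0.01
```

View pics/c4w.png

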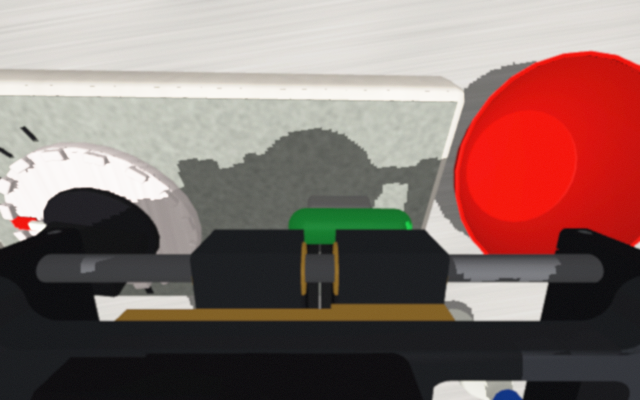

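arm_command(
  plan=[
    {"gripper": 0,"dp": [0.8,0,-0.15],"yaw": 0},
    {"gripper": 0,"dp": [0.8,0,-0.15],"yaw": 0},
  ],
)

```text
time: 16.48
tool_pos: [0.5745, -0.0518, 0.1528]
ee_rot: [3.105, -0.234, 0.064]
contact_force: [-28.7, 17.4, 14.6]
finger_gap: 0.0006
```

```bash
python3 - <<'E'
from h import *
q=np.load("q.npy");print(inpanel(tool()[0],q),env.sense()["contact_force"],tool()[1][:,2].round(3))
E
```

```text
[ 0.02772506 -0.15480675  0.05088814] [-28.65629851  17.38773366  14.63201122] [ 0.039 -0.03  -0.999]
```

arm_command(
  plan=[
    {"gripper": 0,"dp": [-0.8,0,0],"yaw": 0},
    {"gripper": 0,"dp": [-1.5,0,0],"yaw": 0},
    {"gripper": 0,"dp": [-2,0,-1],"yaw": 0},
    {"gripper": 0,"dp": [-2,0,-2.5],"yaw": 0},
    {"gripper": 0,"dp": [-2,0,-2.5],"yaw": 0},
    {"gripper": 0,"dp": [-2,-1,-2.5],"yaw": 0},
    {"gripper": 0,"dp": [-1,-1.5,-2],"yaw": 0},
    {"gripper": 0,"dp": [0,-1.5,-1],"yaw": 0},
    {"gripper": 0,"dp": [0,0,0],"yaw": 0},
    {"gripper": 0,"dp": [0,0,0],"yaw": 0},
  ],
)

```text
time: 17.32
tool_pos: [0.4667, 0.0103, 0.2722]
ee_rot: [3.109, -0.232, 0.094]
contact_force: [-0.1, -0.4, -0.9]
finger_gap: 0.0005
```

```bash
python3 - <<'E'
from h import *
q=np.load("q.npy");print(inpanel(tool()[0],q),env.sense()["contact_force"],tool()[1][:,2].round(3))
c=snap("wrist","d1",0,0,640,400,1)
for t in (.8,.9,1.0):
    ph=t-.1; print(t,proj(c,p2w(np.array([[.07*np.sin(ph),y,.016+.07*np.cos(ph)] for y in(-.139,-.17,-.201)]),q)).round(1).tolist())
s=snap("side","d1s",240,130,400,250,5)
for t in (.8,.9,1.0):
    ph=t-.1; print(t,((proj(s,p2w(np.array([[.07*np.sin(ph),y,.016+.07*np.cos(ph)] for y in(-.139,-.201)]),q))-[240,130])*5).round(0).tolist())
E
```

```text
[-0.02739323 -0.11101004  0.20830313] [-0.06430858 -0.42215918 -0.9303401 ] [ 0.058 -0.027 -0.998]
0.8 [[352.6, 61.8], [390.1, 62.5], [427.5, 63.2]]
0.9 [[352.6, 53.9], [390.0, 54.6], [427.2, 55.3]]
1.0 [[352.4, 46.5], [389.6, 47.3], [426.6, 48.0]]
0.8 [[446.0, 289.0], [488.0, 356.0]]
0.9 [[457.0, 289.0], [500.0, 356.0]]
1.0 [[467.0, 290.0], [511.0, 357.0]]
```

View pics/d1.png

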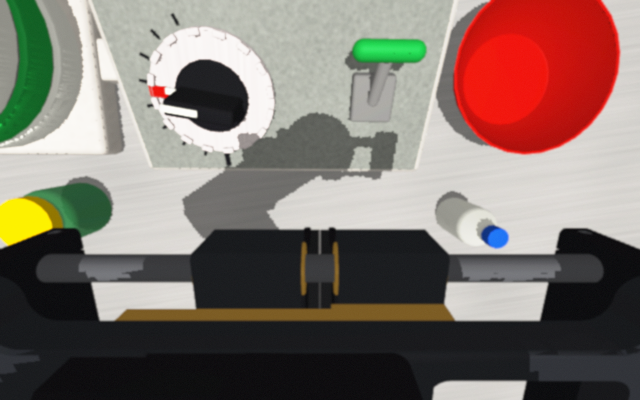

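View pics/d1s.png

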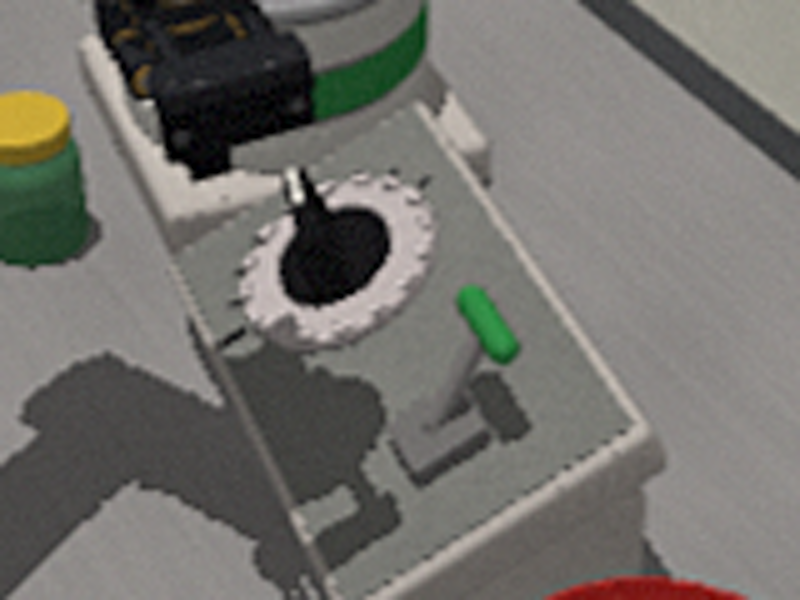

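```bash
python3 - <<'E'
from h import *
c=snap("wrist","d2",135,15,285,165,5)
s=snap("side","d2s",0,0,640,400,1)
E
```

```text
(no output)
```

View pics/d2.png

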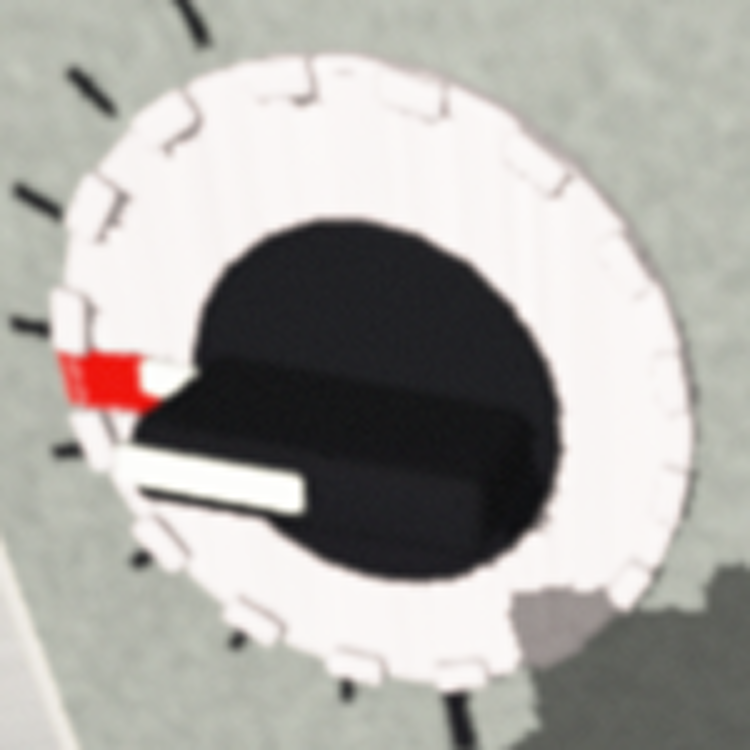

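View pics/d2s.png

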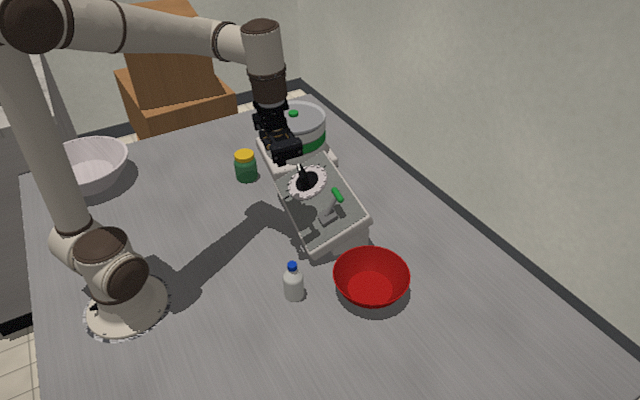

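```bash
python3 -c "
from cell import env
print(env.sense()['contact_force'],env.sense()['time']);print(env.sign_off())"
```

```text
[ 1.16615457  0.20701509 -0.07841337] 17.5167
the job is handed in; nothing more can be done
None
```

The job is handed in at 17.5 s: the pointer is lined up with the red mark to within about 0.03 rad, and the lever is up at its stop. I made all the moves with the shut fingertips.

- **Knob to its stop:** I turned the knob anticlockwise until it stopped. The force jumped to about 47 N at the fingertips, and a camera view read 0.00 rad.
- **Knob to the mark:** I turned it clockwise towards the mark, but it overshot to about 1.80 rad. I nudged it back anticlockwise in two small pushes, so the last movement was not clockwise.
- **Alignment:** The last close view puts the mark at 1.59–1.60 rad. The pointer tip reads 1.62 and the white stripe on the grip reads 1.60. The pointer end lies within the width of the mark.
- **Ring:** It read 1.59–1.61 rad in every well-fitted view, so it did not move.
- **Lever:** I pushed it uphill until the force rose to about 37 N at the end of its travel, then let go. The wrist camera puts it at about 0.96 rad and the side camera at about 1.0, where 1.0 is fully on.
- **Bystanders:** The jar, bottle and colander stand where they were, judged by eye from the side picture. The gripper is clear of everything.

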